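# Load the sample cup into the tilted microscope stage

### The arm

A 7-joint arm with a two-finger parallel gripper is mounted at the origin on the work surface. World frame = base frame: x ahead of the robot, y to its left, z up, the work surface at z = 0. Lengths are in m, angles in rad, forces in N, time in s.
With the tool pointing down it reaches from about 0.425 to 0.875 m from the base axis. Payload 4.7 kg.
Tool frame: the origin (TCP) lies midway between the tips of the shut fingers; the grasp point (between the pads) lies 19 mm behind it; x points along the fingers, y is the direction in which the jaws open and shut, and the axes are right-handed (so a half turn about x gives the same grasp; the last joint's range is limited). The gripper opens to 87 mm and grips with 3 to 60 N. Pads are 19 mm wide; open, the fingers measure 117 mm over their backs; the gripper's body (75 mm by 190 mm) begins 51 mm behind the grasp point.
Start: joints at [-1.14, 0.321, -0.07, 1.45, 0.023, 1.371, -0.057], TCP at [0.263, 0.594, 0.223] pointing down, gripper open.
Joint ranges: [-2.86, 2.86], [-0.3, 2.09], [-1.38, 1.24], [0.06, 2.45], [-1.56, 4.7], [0.09, 2.05], [-2.69, 2.69]. Speed limits (rad/s): [2.57, 2.57, 3.14, 3.14, 3.14, 3.14, 3.14].

### API

Orientations are given as a rotation vector (axis times angle).
In Python, from bench import ctrl gives the robot as it stands. The module is installed in compiled form; this text tells all that it offers.
- The arm moves only by the shell command python3 -m jog 'ROWS' [FORCE]. ROWS is JSON, a list of rows, each an object with "rot": the turn, a rotation vector about the tool's x, y, z in units of 5 degrees (1.0 is 5 degrees), a list of three; "travel": the shift along the tool's x, y, z in units of 0.3 m (1.0 is 0.3 m), a list of three; "jaw": the closure, from -1 (fully open) to 1 (shut), so that 0 is half open. In form: [{"rot": [ax, ay, az], "travel": [tx, ty, tz], "jaw": jaw}, ...]. A call has 1 to 8 rows; each row shifts and turns the commanded pose from where the row before left it, along the tool's axes as they then stand; what a row does not reach is not made up. A row lasts 1/10 s, in which the tool goes at most 50 mm and 8.59 degrees, less where a joint would pass 70% of its speed; a pose out of reach is approached as far as the arm can. A call with a number of a shift or a turn outside -1 to 1 is refused whole. A call with a gripper value outside its range is refused whole. The fingers move at their own pace and stop on an object; FORCE is the grip in N (left out, the last holds). Time passes only in rows, so rows that do not move let the fingers close. It gives the time, the measured TCP pose, the force and the opening at its end, in the units of the state.
- ctrl.get_state(): the state, without advancing time (a new reading comes with each control period).
- ctrl.get_image(name): name is "scene" or "side" or "wrist"; returns the picture (480x640x3 uint8, red, green, blue); there is no depth.
- ctrl.camera_model(name): a dict with "mtx" (3x3 intrinsics, pixels), "extrinsics" (4x4, takes a point from world to camera coordinates); the wrist camera has in their place "hand_eye" (4x4, takes a point from camera to tool coordinates, whose origin is the TCP and whose axes are the tool frame's). Camera axes: x right, y up, looking along -z (the intrinsics and any distortion apply to the point x, -y, -z); pixel columns grow to the right and rows downward; lengths in m; the calibration is good to about 2 mm. The wrist camera is an equidistant fisheye: a pixel r from the principal point sees the ray r / f radians off the axis. A picture is of the moment at which its call begins: read the wrist's pose just before it. camera_model takes no time and is no camera call.
- ctrl.close_job(): hands the job in, once; it reports no verdict.
The state is a dict: "time": time; "joint_positions": joint angles; "qd": joint speeds; "joint_torque": joint torques, N m; "position": TCP position; "tool_rot": TCP orientation; "ft_force": force on the tool from outside, world axes, zero at the start; "torque": the same for the moment, N m; "grip_width": opening from 0.0 (shut) to 1.0 (fully open).
Only numpy, scipy, OpenCV 4.12 (cv2) and the standard library are available. Lean on these libraries where they do the work, as an engineer would, in place of code of your own. Each camera call takes 0.05 s, during which the arm holds its last target.

### The job

First lift the dust cover off the flanged sample cup and put it back in its own slot of the accessory rack, the round one that fits it. Then seat the cup in the tilted holder under the inspection microscope: the fit is sprung and tight, so work it down with a twisting motion until its flange sits flush on the holder's rim, and let go. Leave the stage's tilt and everything else on the bench as they are, and do not knock the lens.

Things in the scene. Friction and masses are not known exactly. Their poses are not given: they have to be found in the camera images.
- cup: the sample cup: round, steel, open-topped, 90 mm tall, 0.2 to 0.4 kg. Origin: centre of its underside, z up its axis. From below: foot 41 mm diameter, tapering to a 49 mm sleeve at z = 20 mm, plain to 46; flange 62 mm diameter, z = 46 to 50; grip part, plain 52 mm cylinder, z = 50 to 90. Starts upright in any of four places on the sample tray among other vessels, closed by the dust cover
- cover: the dust cover, grey plastic: a cap of 60 mm diameter, skirt 12 mm deep and 55 mm inside, top face at z = 16 mm, with a round upright knob of 22 mm diameter from z = 22 to 52 mm. Origin: centre of the skirt's lower edge, z up. At the start it sits loosely on the cup, its origin 78 mm above the cup's
- mouth (a point): centre of the mouth of the tilted cup holder, in the plane of its rim; z points out along the bore. The holder is an aluminium ring, 72 mm outside diameter, 57 mm high, bore 52 mm. Home means that the flange's underside lies on the rim: the cup's origin is then 46 mm below this point along -z. Friction holds the cup where it is left
- noses (a point): centre of the ring of three sprung round noses in the bore, 18 mm below the mouth, which stand in to 23 mm from the axis and grip the cup: the last 20 mm of its way down are tight, more and more. Straight pushing takes up to 35 to 55 N; while the cup is turned about its axis, one way or to and fro, fast compared with sinking (1 rad for 4 mm), 8 to 20 N and about 1 N m are enough
- holder (a joint): tilt of the cup holder in rad: 0 upright, growing as it leans towards the base's -x (to the robot's right); clamped by friction (about 8 N m), starts between 0.45 and 0.70. The tilt axis lies along the base's y, 78 mm above the bench and 25 mm below the mouth along the bore
- scope: the inspection microscope, fixed: white base plate 18 mm thick, from x = -80 to 130 mm, 90 mm to each side. Origin on the bench under the tilt axis; x points roughly to the robot's left, z up. The holder's yoke cheeks stand at y = 46 to 55 mm on both sides, 91 mm high (clamp knob out to y = 71). A post, 28 mm diameter, 423 mm high, stands at (105, -62) mm with a block 325 to 385 mm up, knobs out to y = -122
- zoom_lens: the microscope's upright lens with ring light and camera, not to be knocked: origin and axes are those of the scope; its axis stands at x = 60 mm, y = 0; the ring light (74 mm diameter) is lowest, 285 mm above the bench; it reaches up to 455 mm
- nest_round: the dust cover's own slot: a white block, 92 by 92 by 12 mm, fixed on the rack plate (200 by 200 by 6 mm), with a round recess of 72 mm diameter, 8 mm deep (floor 4 mm above the block's underside) and a small picture label of the cover. Origin: centre of its underside, z up; the stored cover's origin is 4 mm above it
- nest_square: another slot block of the rack, same outside size, with a square 72 mm recess, empty: not the cover's
- nest_small: another slot block of the rack, same outside size, with a round 45 mm recess in which the sleeve stands: not the cover's
- flask: bystander: amber bottle, 50 mm diameter, 130 mm tall, on the sample tray; origin at its underside
- jar: bystander: low glass jar, 54 mm diameter, 62 mm tall, on the sample tray; origin at its underside
- tumbler: bystander: plain steel tumbler without flange, 52 mm diameter, 82 mm tall, on the sample tray; origin at its underside
- sleeve: bystander: aluminium tube, 40 mm diameter, 60 mm tall, upright in the small slot; origin at its underside
- puck: bystander: steel disc, 68 mm diameter, 20 mm tall, on the fourth place of the rack; origin at its underside
- wafer_box: bystander: flat white box, 125 by 125 by 35 mm, far on the bench; origin at its underside
- tray: white sample tray, fixed, 200 by 200 mm, its face 6 mm above the bench; origin at the centre of its underside. Cup, flask, jar and tumbler stand near its places at (+-50, +-50) mm
Mind the look-alikes: they are no part of the job. What is shaped like the cup but purple is not meant.

How it is judged:
On the way, in this order (a step that is already met when the one before it is completed fails the run):
1. the dust cover lies flat in its own round slot, let go (horizontal distance between cover and nest_round below 0.008 m and z of cover in the frame of nest_round below 0.0065 m and angle between cover's own z axis and vertical below 0.08 rad and contact force between the fingers and cover below 0.2 N), for 0.2 s.
2. the cup is being twisted in the tight part of the holder, 3 to 16 mm short of home (z of cup in the frame of mouth between -0.043 and -0.03 m and distance between cup and mouth below 0.045 m and angular speed of cup above 0.2 rad/s), for 0.3 s.
3. the cup is fully home in the tilted holder, flange on the rim (z of cup in the frame of mouth between -0.049 and -0.044 m and angle between the z axis of cup and the z axis of mouth, either way round below 0.06 rad and x of cup in the frame of mouth between -0.004 and 0.004 m and y of cup in the frame of mouth between -0.004 and 0.004 m and angle between cup's own z axis and vertical below 0.9 rad), for 0.2 s.
At the end, for the whole second after the job is handed in: The cover lies flat on the floor of the round slot, within 8 mm of its centre; the cup is home in the holder: flange within 2 mm of the rim, axis within 3.4 degrees and 4 mm of the bore's, mouth up, at rest, released; the holder's mouth is within 6 mm of where it was (all of step 1 and all of step 3 and contact force between the fingers and cup below 0.2 N and linear speed of cup below 0.01 m/s and distance of mouth from where it was at the start of the episode below 0.006 m); the robot touches nothing.
It fails at once if the stage's tilt is shifted (its mouth moves more than 6 mm) (distance of mouth from where it was at the start of the episode above 0.006 m).
It fails at once if the lens is knocked (more than 3 N) (contact force between zoom_lens and anything else above 3 N).
It fails at once if a bystander (flask, jar, tumbler, sleeve, puck or wafer box) is displaced by more than 15 mm (distance of any of flask, jar, tumbler, sleeve, puck, wafer_box from where it was at the start of the episode above 0.015 m).
It also fails if it takes over 72 s, if anything falls off the work surface, if the arm or the gripper's body presses on something with over 40 N, if the wrist force passes 120 N, or if a joint passes its speed limit or range.

## Working session

There is one attempt and no reset: what is moved stays moved. The work goes in short steps, Python scripts to look and compute and a shell command to move; the robot and the scene stay as the last step left them, time stands still between calls to the robot, and variables do not carry over. Pictures are saved under pics/ and viewed, and the job is handed in when it is done.

```bash
mkdir -p pics; ls; python3 - <<'E'
from bench import ctrl
import cv2,numpy as np
np.set_printoptions(precision=4,suppress=True)
s=ctrl.get_state()
for k,v in s.items(): print(k,np.round(v,4))
for n in ["scene","side","wrist"]:
    im=ctrl.get_image(n); cv2.imwrite(f"pics/{n}0.png",im[:,:,::-1])
    m=ctrl.camera_model(n)
    for k,v in m.items(): print(n,k,v)
E
```

```text
pics
time 0.0
joint_positions [-1.1399  0.3218 -0.0701  1.4516  0.0226  1.3708 -0.0569]
qd [-0.0008 -0.0017  0.0009  0.0014 -0.0005 -0.0003 -0.0002]
joint_torque [ -0.0008 -49.1282  -0.4045 -31.2547  -0.0639   0.0433   0.0002]
position [0.263  0.5939 0.2215]
tool_rot [ 0.3255  1.5463 -0.3283]
ft_force [0.2058 0.4357 0.1865]
torque [ 0.0536  0.0061 -0.018 ]
grip_width 1.0037
scene mtx [[537.7845   0.     326.5655]
 [  0.     537.7845 235.4866]
 [  0.       0.       1.    ]]
scene extrinsics [[-0.6521  0.7581  0.0057  0.3585]
 [-0.5107 -0.4449  0.7357  0.2364]
 [ 0.5603  0.4768  0.6773 -1.518 ]
 [ 0.      0.      0.      1.    ]]
side mtx [[506.6281   0.     320.8479]
 [  0.     506.6281 234.2013]
 [  0.       0.       1.    ]]
side extrinsics [[ 0.9771 -0.2121  0.0158 -0.5629]
 [ 0.1467  0.726   0.6719 -0.2052]
 [-0.154  -0.6542  0.7405 -1.2654]
 [ 0.      0.      0.      1.    ]]
wrist mtx [[371.6483   0.     323.2195]
 [  0.     371.6483 240.24  ]
 [  0.       0.       1.    ]]
wrist hand_eye [[ 0.0011  0.2788 -0.9604 -0.1613]
 [ 1.     -0.0015  0.0007 -0.0003]
 [-0.0012 -0.9604 -0.2788 -0.0763]
 [ 0.      0.      0.      1.    ]]
```

View pics/scene0.png

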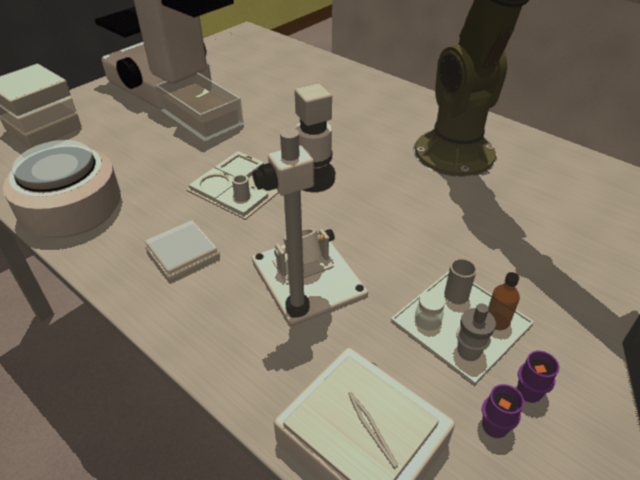

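View pics/side0.png

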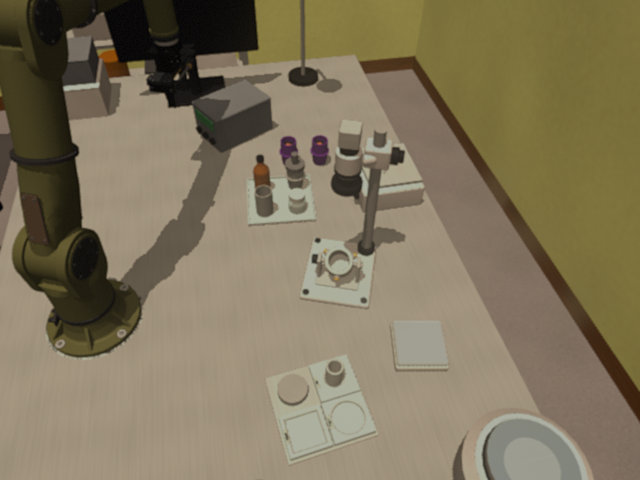

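View pics/wrist0.png

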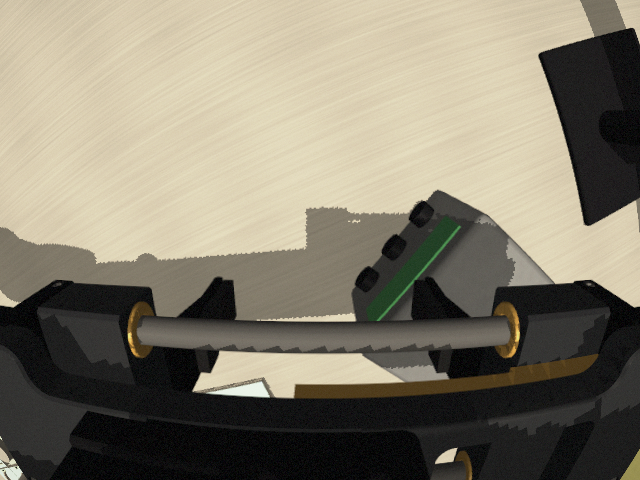

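```bash
cat > h.py <<'E'
import numpy as np, cv2
from scipy.spatial.transform import Rotation as R
np.set_printoptions(precision=4,suppress=True)
from bench import ctrl
def cam(n):
    m=ctrl.camera_model(n); return np.array(m["mtx"]),np.array(m["extrinsics"])
def proj(n,P):
    K,E=cam(n); P=np.atleast_2d(P); c=P@E[:3,:3].T+E[:3,3]; c=c*[1,-1,-1]; q=c@K.T; return q[:,:2]/q[:,2:]
def ray(n,uv):
    K,E=cam(n); d=np.linalg.solve(K,[uv[0],uv[1],1.])*[1,-1,-1]; Rm=E[:3,:3]
    return -Rm.T@E[:3,3], (Rm.T@d)/np.linalg.norm(d)
def at_z(n,uv,z):
    o,d=ray(n,uv); return o+d*(z-o[2])/d[2]
def tri(uv1,uv2):
    A=np.zeros((3,3));b=np.zeros(3);L=[]
    for n,uv in(("scene",uv1),("side",uv2)):
        o,d=ray(n,uv);M=np.eye(3)-np.outer(d,d);A+=M;b+=M@o;L.append((o,M))
    p=np.linalg.solve(A,b); return p,[np.linalg.norm(M@(p-o)) for o,M in L]
def wrist_T():
    s=ctrl.get_state(); T=np.eye(4);T[:3,:3]=R.from_rotvec(s["tool_rot"]).as_matrix();T[:3,3]=s["position"]
    return T@np.array(ctrl.camera_model("wrist")["hand_eye"])
def wproj(T,P):
    K=np.array(ctrl.camera_model("wrist")["mtx"]); P=np.atleast_2d(P); c=(P-T[:3,3])@T[:3,:3]; c=c*[1,-1,-1]
    th=np.arctan2(np.hypot(c[:,0],c[:,1]),c[:,2]);ph=np.arctan2(c[:,1],c[:,0])
    return np.c_[K[0,0]*th*np.cos(ph)+K[0,2],K[1,1]*th*np.sin(ph)+K[1,2]]
def wray(T,uv):
    K=np.array(ctrl.camera_model("wrist")["mtx"]); x=(uv[0]-K[0,2])/K[0,0];y=(uv[1]-K[1,2])/K[1,1];th=np.hypot(x,y)
    d=np.array([np.sin(th)*x/th,np.sin(th)*y/th,np.cos(th)])*[1,-1,-1]; return T[:3,3],T[:3,:3]@d
def w_at_z(T,uv,z):
    o,d=wray(T,uv);return o+d*(z-o[2])/d[2]
def crop(src,dst,x,y,w,h,s):
    im=cv2.imread(src)[y:y+h,x:x+w]; cv2.imwrite(dst,cv2.resize(im,None,fx=s,fy=s,interpolation=cv2.INTER_CUBIC))
E
python3 - <<'E'
from h import *
crop("pics/scene0.png","pics/c1.png",385,240,190,150,4)
crop("pics/scene0.png","pics/c2.png",180,140,200,190,3)
crop("pics/side0.png","pics/c3.png",235,130,160,190,3)
crop("pics/side0.png","pics/c4.png",250,340,140,130,4)
E
```

```text
(no output)
```

View pics/c1.png

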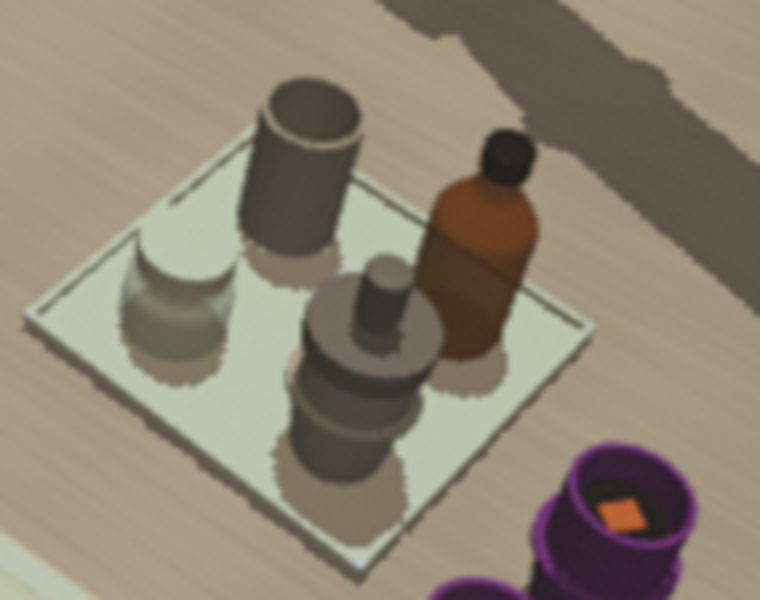

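View pics/c2.png

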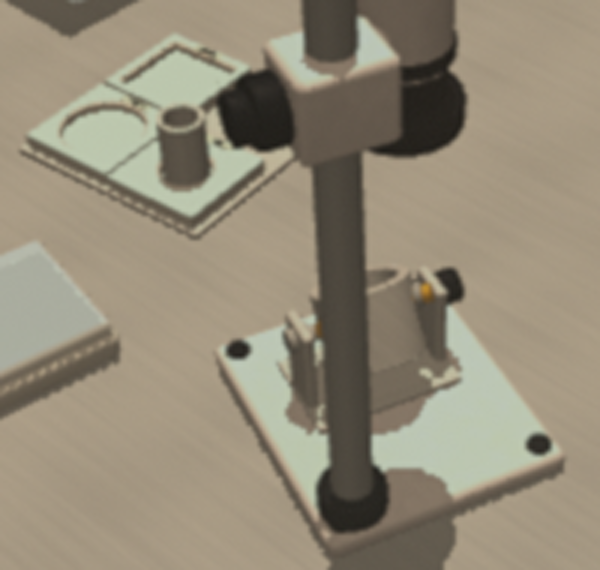

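View pics/c3.png

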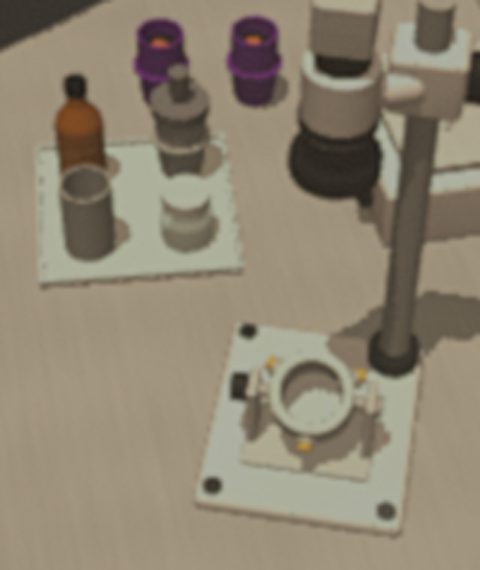

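View pics/c4.png

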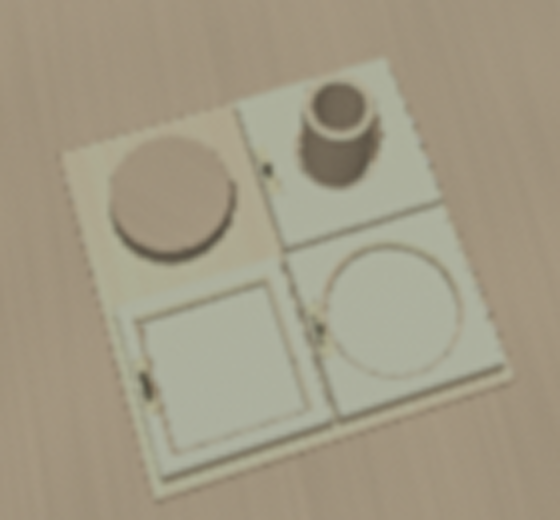

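```bash
python3 - <<'E'
from h import *
p,e=tri((482,307.5),(294.7,155.3)); print("knobtop",p,e)
for nm,uv in (("knob",(482,307.5)),): print(at_z("scene",uv,.136))
print(at_z("side",(294.7,155.3),.136))
print("nest round side",at_z("side",(250+393/4,340+312/4),.018), "scene",at_z("scene",(180+103/3,140+133/3),.018))
f=lambda x,y:(235+x/3,130+y/3)
C=[at_z("side",f(*c),.018) for c in((238,322),(425,345),(400,530),(196,503))];print(np.array(C))
for i in range(4): print(np.linalg.norm(C[i]-C[(i+1)%4]))
g=lambda x,y:(180+x/3,140+y/3)
print("scene corners L,R,B",[at_z("scene",g(*c),.018) for c in((218,352),(562,456),(330,545))])
t=lambda x,y:(385+x/4,240+y/4)
print("tray",[at_z("scene",t(*c),.006) for c in((25,313),(595,325),(358,570))])
print("tray side",[at_z("side",f(*c),.006) for c in((35,145),(40,283),(242,268))])
r=lambda x,y:(250+x/4,340+y/4)
print("rack",[at_z("side",r(*c),z) for c,z in(((62,152),.006),((385,60),.018),((510,368),.012),((160,490),.012))])
E
```

```text
knobtop [0.573  0.3711 0.1295] [np.float64(0.002733705328546201), np.float64(0.002733705328546174)]
[0.5756 0.3738 0.136 ]
[0.5734 0.3602 0.136 ]
nest round side [ 0.5517 -0.3871  0.018 ] scene [ 0.5569 -0.3714  0.018 ]
[[ 0.5863  0.1353  0.018 ]
 [ 0.7511  0.0726  0.018 ]
 [ 0.6719 -0.1213  0.018 ]
 [ 0.5093 -0.0598  0.018 ]]
0.1763146656174444
0.2094352237291872
0.17381955079230718
0.2097278060053901
scene corners L,R,B [array([ 0.6749, -0.1061,  0.018 ]), array([0.59 , 0.145, 0.018]), array([0.7499, 0.0779, 0.018 ])]
tray [array([0.6049, 0.2173, 0.006 ]), array([0.4254, 0.4356, 0.006 ]), array([0.6259, 0.4156, 0.006 ])]
tray side [array([0.4289, 0.4352, 0.006 ]), array([0.4103, 0.2338, 0.006 ]), array([0.6069, 0.2148, 0.006 ])]
rack [array([ 0.3917, -0.2538,  0.006 ]), array([ 0.5842, -0.2411,  0.018 ]), array([ 0.6058, -0.4267,  0.012 ]), array([ 0.4144, -0.4493,  0.012 ])]
```

```bash
python3 - <<'E'
from h import *
s=ctrl.get_state(); M=R.from_rotvec(s["tool_rot"]).as_matrix(); print(M)
d=np.array([.574,.366,.2215])-s["position"]; print("tool delta",M.T@d,(M.T@d)/.3)
for k in("y","z"):
  v=M[:,"xyz".index(k)];print(k,np.degrees(np.arctan2(v[1],v[0])))
E
```

```text
[[-0.0005  0.4048  0.9144]
 [-0.0014  0.9144 -0.4048]
 [-1.     -0.0014  0.0001]]
tool delta [ 0.0004 -0.0826  0.3766] [ 0.0012 -0.2752  1.2555]
y 66.11942142506099
z -23.88057166106866
```

```bash
python3 -m jog '[{"rot":[0,0,0],"travel":[-0.06,-0.02,0.14],"jaw":-1},{"rot":[0,0,0],"travel":[-0.06,-0.02,0.14],"jaw":-1},{"rot":[0,0,0],"travel":[-0.03,-0.03,0.155],"jaw":-1},{"rot":[0,0,0],"travel":[0,-0.04,0.16],"jaw":-1},{"rot":[0,0,0],"travel":[0,-0.04,0.16],"jaw":-1},{"rot":[0,0,0],"travel":[0,-0.04,0.16],"jaw":-1},{"rot":[0,0,0],"travel":[0,-0.04,0.16],"jaw":-1},{"rot":[0,0,0],"travel":[0,-0.04,0.16],"jaw":-1}]' 40; python3 - <<'E'
from h import *
T=wrist_T(); im=ctrl.get_image("wrist"); cv2.imwrite("pics/w1.png",im[:,:,::-1]); np.save("w1.npy",T)
s=ctrl.get_state(); print(s["time"],s["position"],s["tool_rot"],s["joint_positions"],s["ft_force"]); print(wproj(T,[[.574,.366,.136]]))
E
```

```text
time: 0.95
position: [0.5703, 0.3689, 0.2674]
tool_rot: [0.327, 1.546, -0.327]
ft_force: [1.5, 0.6, 0.5]
grip_width: 1.001
1.0 [0.5788 0.3587 0.2668] [ 0.3319  1.5372 -0.341 ] [-0.6944  0.3703  0.1316  1.3023 -0.0386  1.4709  0.5735] [ 4.6481 -6.5573  0.1138]
[[322.486  235.3815]]
```

View pics/w1.png

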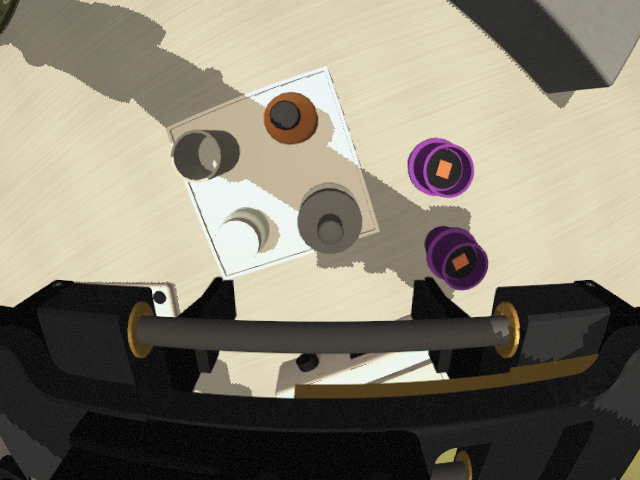

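```bash
python3 -m jog '[{"rot":[1,0,0],"travel":[0,0,0],"jaw":-1},{"rot":[1,0,0],"travel":[0,0,0],"jaw":-1},{"rot":[1,0,0],"travel":[0,0,0],"jaw":-1},{"rot":[1,0,0],"travel":[0,0,0],"jaw":-1},{"rot":[0,0,0],"travel":[0,0,0],"jaw":-1},{"rot":[0,0,0],"travel":[0,0,0],"jaw":-1}]' 40; python3 - <<'E'
from h import *
T=wrist_T(); im=ctrl.get_image("wrist"); cv2.imwrite("pics/w2.png",im[:,:,::-1]); np.save("w2.npy",T)
s=ctrl.get_state(); print(s["time"],s["position"],s["tool_rot"],s["joint_positions"],s["ft_force"]); print(wproj(T,[[.574,.366,.136]]))
crop("pics/w2.png","pics/w2c.png",150,50,340,250,2.3)
E
```

```text
time: 1.6
position: [0.5689, 0.3704, 0.2673]
tool_rot: [0.597, 1.487, -0.597]
ft_force: [0.5, 0.4, -0.6]
grip_width: 1.002
1.65 [0.569  0.3704 0.2674] [ 0.597   1.4872 -0.5975] [-0.74    0.3675  0.1698  1.3071 -0.061   1.4722  0.2316] [ 0.4866 -0.3189 -0.1651]
[[324.2681 237.7866]]
```

View pics/w2c.png

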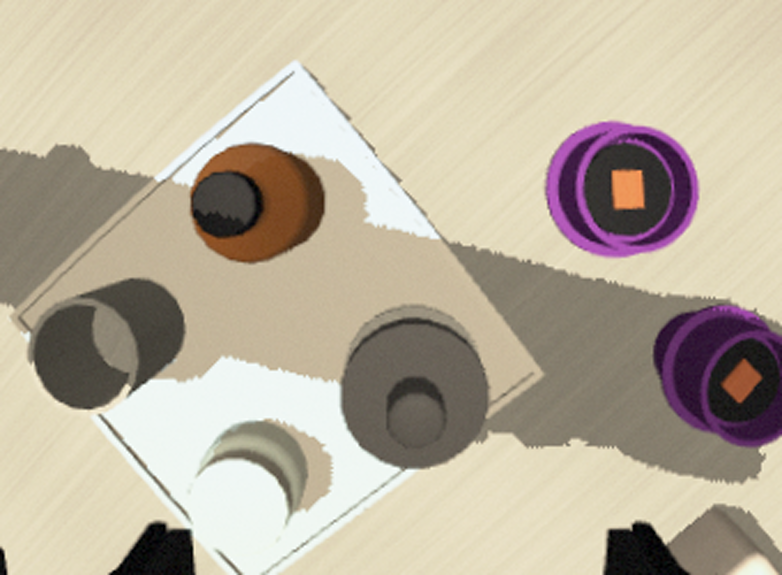

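```bash
python3 - <<'E'
from h import *
T=np.load("w2.npy"); 
a=w_at_z(T,(330.9,232.2),.136);b=w_at_z(T,(330.4,221.3),.100);print(a,b)
print("tray corners",[w_at_z(T,(150+x/2.3,50+y/2.3),.006) for x,y in((297,62),(543,375),(12,320))])
s=ctrl.get_state(); M=R.from_rotvec(s["tool_rot"]).as_matrix(); print(M)
t=(a+b)/2; t[2]=.006+.078+.027
print((M.T@(t-s["position"]))/.3, t, proj("scene",[[t[0],t[1],.136]]),proj("side",[[t[0],t[1],.136]]))
E
```

```text
[0.5743 0.3732 0.136 ] [0.574  0.3738 0.1   ]
tray corners [array([0.4303, 0.4335, 0.006 ]), array([0.629, 0.414, 0.006]), array([0.4123, 0.2335, 0.006 ])]
[[-0.0002  0.6917  0.7222]
 [-0.0002  0.7222 -0.6917]
 [-1.     -0.0003 -0.    ]]
[0.5212 0.0195 0.0055] [0.5742 0.3735 0.111 ] [[482.2151 306.8981]] [[294.1504 152.4655]]
```

The thing meant is the grey vessel with knob (scene (482,307), wrist crop (416,400)). It is steel, flanged and closed by a cover. The tumbler has no flange, and the purple cups are off the tray. Going down on the knob.

```bash
python3 -m jog '[{"rot":[0,0,0],"travel":[0.13,0.01,0.006],"jaw":-0.3},{"rot":[0,0,0],"travel":[0.13,0.01,0],"jaw":-0.3},{"rot":[0,0,0],"travel":[0.13,0,0],"jaw":-0.3},{"rot":[0,0,0],"travel":[0.08,0,0],"jaw":-0.3},{"rot":[0,0,0],"travel":[0.051,0,0],"jaw":-0.3},{"rot":[0,0,0],"travel":[0,0,0],"jaw":-0.3},{"rot":[0,0,0],"travel":[0,0,0],"jaw":-0.3}]' 15; python3 - <<'E'
from h import *
T=wrist_T(); im=ctrl.get_image("wrist"); cv2.imwrite("pics/w3.png",im[:,:,::-1])
print(wproj(T,[[.5742,.3735,.136]]))
E
```

```text
time: 2.35
position: [0.5753, 0.3738, 0.1125]
tool_rot: [0.6, 1.486, -0.597]
ft_force: [0.3, 0.6, 0.1]
grip_width: 0.653
[[321.7024 321.7044]]
```

View pics/w3.png

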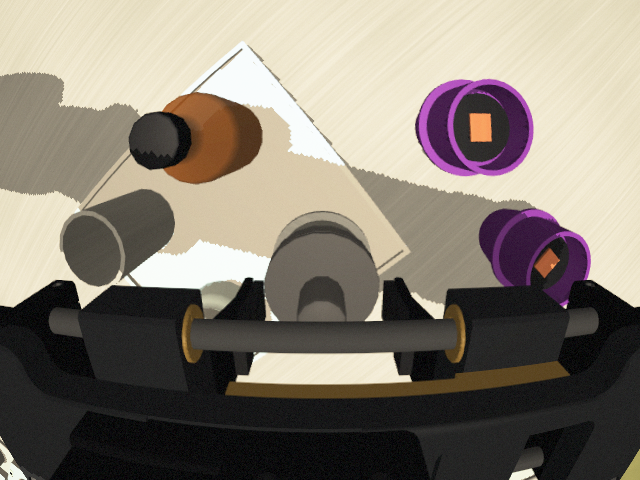

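The knob (at about (322,300)) is centred between the fingers at (250,…) and (397,…). Closing.

```bash
python3 -m jog '[{"rot":[0,0,0],"travel":[0,0,0],"jaw":1},{"rot":[0,0,0],"travel":[0,0,0],"jaw":1},{"rot":[0,0,0],"travel":[0,0,0],"jaw":1},{"rot":[0,0,0],"travel":[0,0,0],"jaw":1},{"rot":[0,0,0],"travel":[0,0,0],"jaw":1},{"rot":[0,0,0],"travel":[0,0,0],"jaw":1}]' 15
```

```text
time: 3.0
position: [0.5746, 0.3734, 0.1114]
tool_rot: [0.599, 1.487, -0.599]
ft_force: [-0.4, -0.2, 0.3]
grip_width: 0.245
```

```bash
python3 -m jog '[{"rot":[0,0,0],"travel":[-0.03,0,0],"jaw":1},{"rot":[0,0,0],"travel":[-0.08,0,0],"jaw":1},{"rot":[0,0,0],"travel":[-0.13,0,0],"jaw":1},{"rot":[0,0,0],"travel":[-0.13,0,0],"jaw":1},{"rot":[0,0,0],"travel":[-0.13,0,0],"jaw":1},{"rot":[0,0,0],"travel":[0,0,0],"jaw":1}]'; python3 - <<'E'
from h import *
im=ctrl.get_image("side"); cv2.imwrite("pics/s1.png",im[:,:,::-1])
C=np.array([[.1300,.09],[.13,-.09],[-.08,-.09],[-.08,.09]]);W=np.array([[.588,.14],[.7505,.0753],[.6734,-.1137],[.5093,-.0598]])
c=C.mean(0);w=W.mean(0);A=(C-c).T@(W-w);th=np.arctan2(A[0,1]-A[1,0],A[0,0]+A[1,1]);Rm=np.array([[np.cos(th),-np.sin(th)],[np.sin(th),np.cos(th)]])
o=w-Rm@c;print("scope",np.degrees(th),o,"lens",o+Rm@[.06,0],(C@Rm.T+o-W)*1000)
s=ctrl.get_state();M=R.from_rotvec(s["tool_rot"]).as_matrix()
p=s["position"]
for q in ([.44,.22,.25],[.43,0,.25],[.45,-.2,.25],[.552,-.38,.2]):
  q=np.array(q);print((M.T@(q-p))/.3,np.linalg.norm(q-p));p=q
E
```

```text
time: 3.6
position: [0.5773, 0.3749, 0.2695]
tool_rot: [0.607, 1.48, -0.59]
ft_force: [0.7, -0.1, 1.5]
grip_width: 0.253
scope 68.94395530367059 [ 0.6213 -0.0129] lens [0.6429 0.0431] [[-3.9661  0.7744]
 [ 1.5152  0.8038]
 [ 3.1661 -6.1744]
 [-0.7152  4.5962]]
[ 0.0481 -0.6856  0.0291] 0.20637423027025925
[-0.0034 -0.5516  0.4844] 0.2202271554554524
[-0.0025 -0.4342  0.5102] 0.2009975124224178
[ 0.1661 -0.198   0.6607] 0.21284736315021618
```

View pics/s1.png

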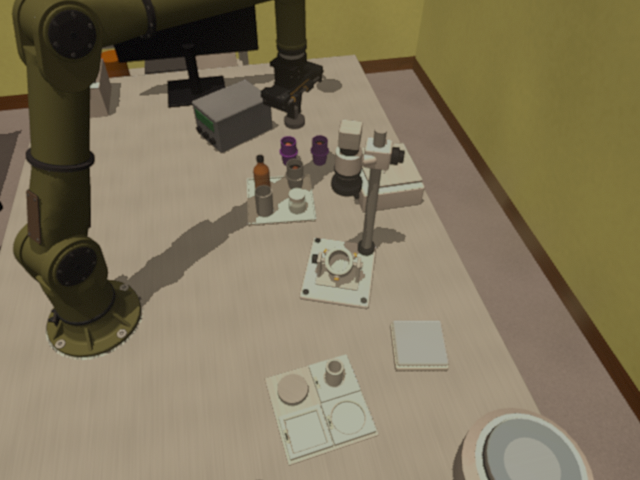

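```bash
python3 -m jog '[{"rot":[0,0,0],"travel":[0,-0.1,0],"jaw":1},{"rot":[0,0,0],"travel":[0,-0.15,0.01],"jaw":1},{"rot":[0,0,0],"travel":[0,-0.16,0.01],"jaw":1},{"rot":[0,0,0],"travel":[0,-0.15,0.01],"jaw":1},{"rot":[0,0,0],"travel":[0,-0.14,0.05],"jaw":1},{"rot":[0,0,0],"travel":[0,-0.12,0.09],"jaw":1},{"rot":[0,0,0],"travel":[0,-0.11,0.1],"jaw":1},{"rot":[0,0,0],"travel":[0,-0.1,0.1],"jaw":1}]'; python3 -m jog '[{"rot":[0,0,0],"travel":[0,-0.1,0.1],"jaw":1},{"rot":[0,0,0],"travel":[0,-0.1,0.11],"jaw":1},{"rot":[0,0,0],"travel":[0,-0.1,0.11],"jaw":1},{"rot":[0,0,0],"travel":[0,-0.1,0.11],"jaw":1},{"rot":[0,0,0],"travel":[0,-0.1,0.12],"jaw":1}]'
python3 - <<'E'
from h import *
s=ctrl.get_state();M=R.from_rotvec(s["tool_rot"]).as_matrix();print(s["position"],s["joint_positions"])
print((M.T@(np.array([.552,-.36,.25])-s["position"]))/.3)
E
```

```text
time: 4.45
position: [0.4391, 0.0718, 0.2604]
tool_rot: [0.598, 1.488, -0.599]
ft_force: [0.3, -0.1, -0.2]
grip_width: 0.246
time: 4.95
position: [0.4544, -0.1501, 0.2604]
tool_rot: [0.599, 1.488, -0.598]
ft_force: [-0.3, -0.7, -1.0]
grip_width: 0.246
[ 0.4544 -0.1501  0.2604] [-0.4046 -0.1014  0.6297  1.8199  0.0597  1.4052  1.0185]
[ 0.0337 -0.2795  0.7193]
```

```bash
python3 -m jog '[{"rot":[0,0,0],"travel":[0,-0.07,0.13],"jaw":1},{"rot":[0,0,0],"travel":[0,-0.07,0.13],"jaw":1},{"rot":[0,0,0],"travel":[0,-0.07,0.13],"jaw":1},{"rot":[0,0,0],"travel":[0.0,-0.07,0.13],"jaw":1},{"rot":[0,0,0],"travel":[0,0,0],"jaw":1},{"rot":[0,0,0],"travel":[0,0,0],"jaw":1}]'
python3 - <<'E'
from h import *
T=wrist_T(); im=ctrl.get_image("wrist"); cv2.imwrite("pics/w4.png",im[:,:,::-1]);np.save("w4.npy",T)
print(wproj(T,[[.554,-.38,.018]]))
E
```

```text
time: 5.55
position: [0.5086, -0.3181, 0.2594]
tool_rot: [0.6, 1.49, -0.602]
ft_force: [-0.7, 1.2, -1.1]
grip_width: 0.248
[[312.9569 269.7728]]
```

View pics/w4.png

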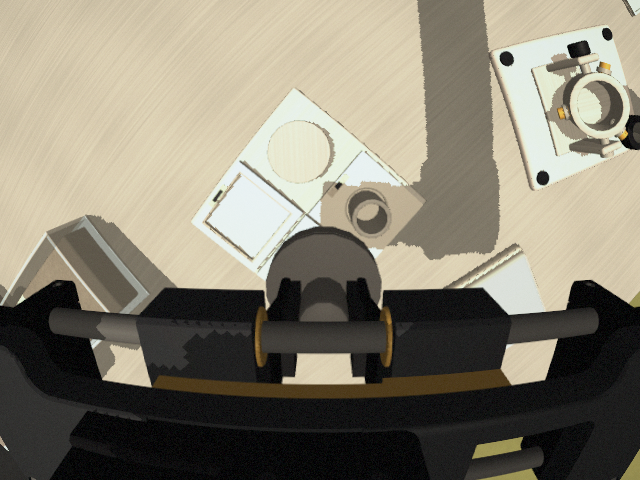

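```bash
python3 -m jog '[{"rot":[0,0,0],"travel":[-0.04,0,-0.14],"jaw":1},{"rot":[0,0,0],"travel":[-0.04,0,-0.14],"jaw":1},{"rot":[0,0,0],"travel":[0,0,0],"jaw":1},{"rot":[0,0,0],"travel":[0,0,0],"jaw":1},{"rot":[0,0,0],"travel":[0,0,0],"jaw":1}]'
python3 - <<'E'
from h import *
T=wrist_T(); im=ctrl.get_image("wrist"); cv2.imwrite("pics/w5.png",im[:,:,::-1]);np.save("w5.npy",T)
print(wproj(T,[[.554,-.38,.018]]))
crop("pics/w5.png","pics/w5c.png",180,80,260,210,3)
crop("pics/w5.png","pics/w5d.png",440,0,200,200,3)
E
```

```text
time: 6.1
position: [0.4496, -0.2585, 0.2852]
tool_rot: [0.598, 1.486, -0.597]
ft_force: [0.5, -0.6, -1.0]
grip_width: 0.248
[[311.4009 321.8841]]
```

View pics/w5c.png

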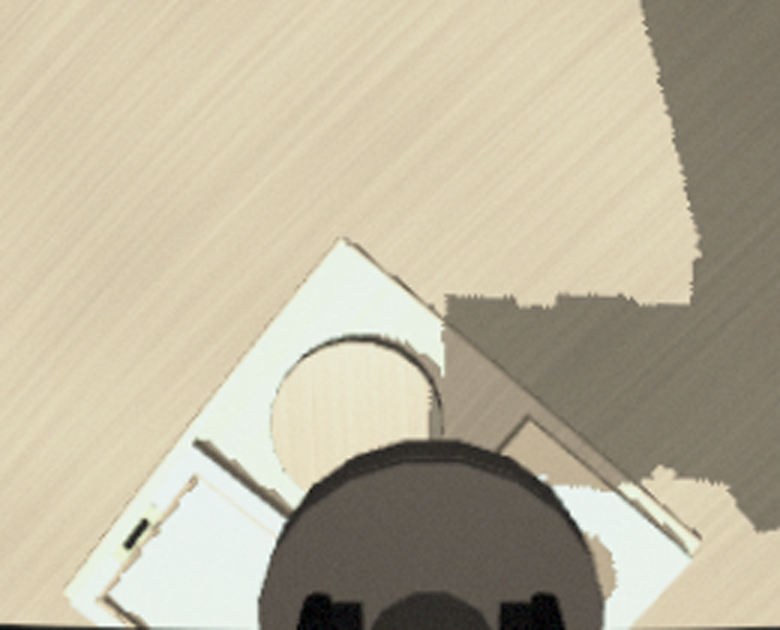

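View pics/w5d.png

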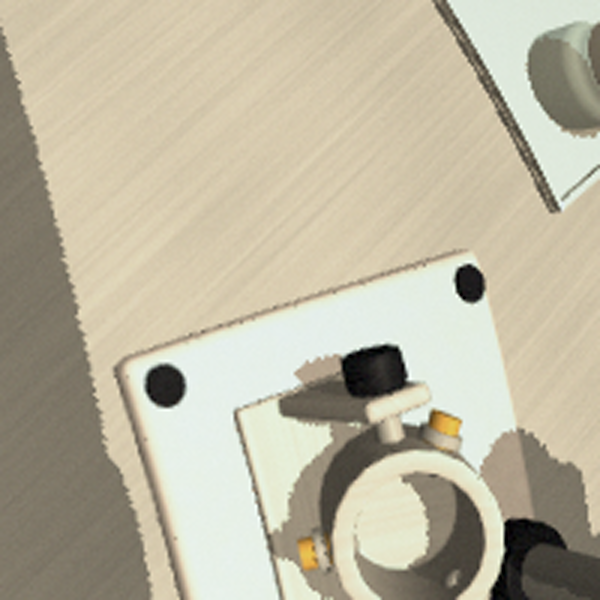

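```bash
python3 -m jog '[{"rot":[0,0,0],"travel":[0.02,-0.01,0.13],"jaw":1},{"rot":[0,0,0],"travel":[0.02,-0.01,0.14],"jaw":1},{"rot":[0,0,0],"travel":[0.02,-0.01,0.14],"jaw":1},{"rot":[0,0,0],"travel":[0.02,-0.01,0.13],"jaw":1},{"rot":[0,0,0],"travel":[0,0,0.09],"jaw":1},{"rot":[0,0,0],"travel":[0,0,0],"jaw":1},{"rot":[0,0,0],"travel":[0,0,0],"jaw":1},{"rot":[0,0,0],"travel":[0,0,0],"jaw":1}]'
python3 - <<'E'
from h import *
T=wrist_T(); im=ctrl.get_image("wrist"); cv2.imwrite("pics/w6.png",im[:,:,::-1]);np.save("w6.npy",T)
print(wproj(T,[[.554,-.38,.018]]))
crop("pics/w6.png","pics/w6c.png",180,60,260,210,3)
E
```

```text
time: 6.95
position: [0.5766, -0.3987, 0.2607]
tool_rot: [0.599, 1.488, -0.599]
ft_force: [0.1, -0.4, 0.3]
grip_width: 0.244
[[321.8377 178.3908]]
```

View pics/w6c.png

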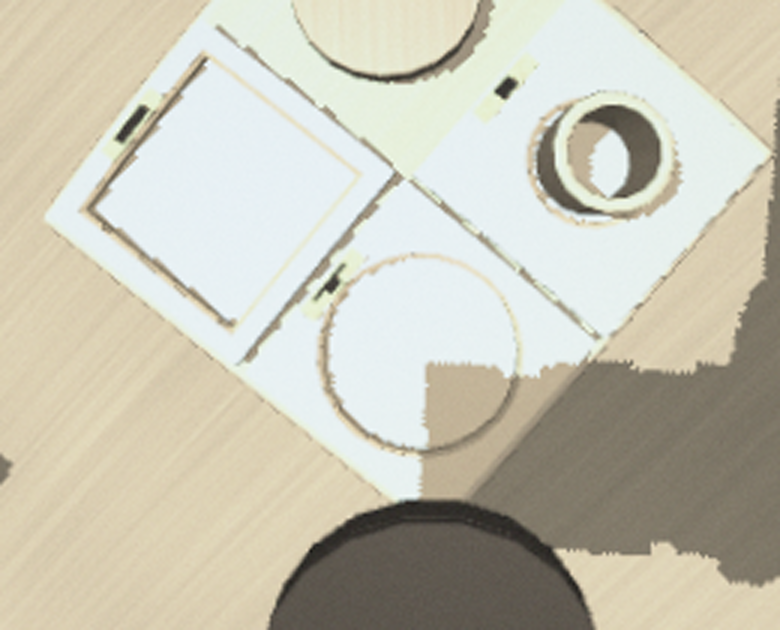

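```bash
python3 - <<'E'
from h import *
T=np.load("w6.npy"); c=w_at_z(T,(319.8,177.5),.018);print(c)
K=[w_at_z(T,(180+x/3,60+y/3),.018) for x,y in((319,352),(520,352),(420,253),(420,452))];print(np.linalg.norm(K[0]-K[1]),np.linalg.norm(K[2]-K[3]),(K[0]+K[1]+K[2]+K[3])/4)
s=ctrl.get_state();M=R.from_rotvec(s["tool_rot"]).as_matrix();print(M[:,0])
t=np.array([c[0],c[1],.006+.004+.027]);print((M.T@(t-s["position"]))/.3)
# table y/x offset and side/scene projections
print(proj("side",[[c[0],c[1],.018]]),proj("scene",[[c[0],c[1],.018]]))
E
```

```text
[ 0.5518 -0.3809  0.018 ]
0.07317190893247247 0.07326629530264632 [ 0.5518 -0.3808  0.018 ]
[-0.      0.0005 -1.    ]
[ 0.7477 -0.0158 -0.1   ]
[[347.5467 415.2184]] [[213.4355 181.9283]]
```

```bash
python3 -m jog '[{"rot":[0,0,0],"travel":[0.06,-0.01,-0.06],"jaw":1},{"rot":[0,0,0],"travel":[0.12,-0.006,-0.04],"jaw":1},{"rot":[0,0,0],"travel":[0.15,0,0],"jaw":1},{"rot":[0,0,0],"travel":[0.15,0,0],"jaw":1},{"rot":[0,0,0],"travel":[0.13,0,0],"jaw":1},{"rot":[0,0,0],"travel":[0.07,0,0],"jaw":1},{"rot":[0,0,0],"travel":[0,0,0],"jaw":1},{"rot":[0,0,0],"travel":[0,0,0],"jaw":1}]'
```

```text
time: 7.8
position: [0.5525, -0.3813, 0.0585]
tool_rot: [0.599, 1.485, -0.598]
ft_force: [1.0, -0.2, 0.5]
grip_width: 0.25
```

```bash
python3 -m jog '[{"rot":[0,0,0],"travel":[0.03,0,0],"jaw":1},{"rot":[0,0,0],"travel":[0.03,0,0],"jaw":1},{"rot":[0,0,0],"travel":[0,0,0],"jaw":1},{"rot":[0,0,0],"travel":[0,0,0],"jaw":1}]'; python3 - <<'E'
from h import *
for n in("side","wrist"):
  im=ctrl.get_image(n); cv2.imwrite(f"pics/{n}7.png",im[:,:,::-1])
crop("pics/side7.png","pics/side7c.png",240,330,160,140,4)
E
```

```text
time: 8.2
position: [0.552, -0.3815, 0.0393]
tool_rot: [0.599, 1.487, -0.599]
ft_force: [-0.3, -0.6, -0.3]
grip_width: 0.246
```

View pics/side7c.png

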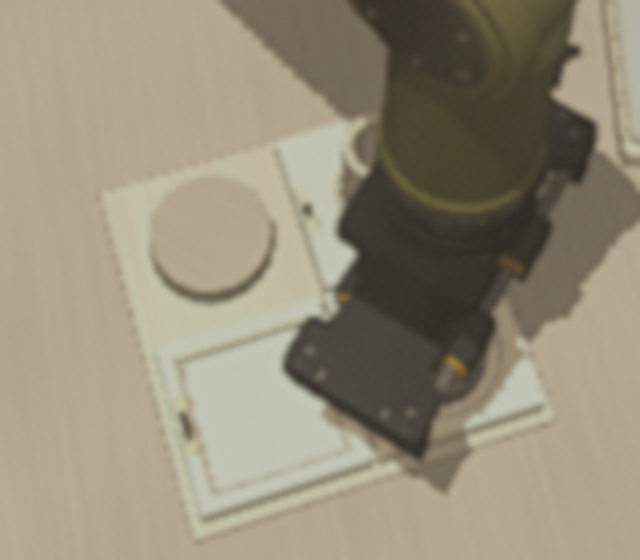

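```bash
python3 -m jog '[{"rot":[0,0,0],"travel":[0.006,0,0],"jaw":1},{"rot":[0,0,0],"travel":[0,0,0],"jaw":1}]'; python3 -m jog '[{"rot":[0,0,0],"travel":[0.004,0,0],"jaw":1},{"rot":[0,0,0],"travel":[0,0,0],"jaw":1}]'
```

```text
time: 8.5
position: [0.552, -0.3815, 0.0374]
tool_rot: [0.599, 1.487, -0.599]
ft_force: [-0.2, 0.6, 0.3]
grip_width: 0.248
time: 8.7
position: [0.5521, -0.3816, 0.0374]
tool_rot: [0.599, 1.486, -0.598]
ft_force: [-1.8, 2.3, 4.9]
grip_width: 0.245
```

```bash
python3 -m jog '[{"rot":[0,0,0],"travel":[0,0,0],"jaw":-0.1},{"rot":[0,0,0],"travel":[0,0,0],"jaw":-0.1},{"rot":[0,0,0],"travel":[0,0,0],"jaw":-0.1},{"rot":[0,0,0],"travel":[0,0,0],"jaw":-0.1},{"rot":[0,0,0],"travel":[-0.06,0,0],"jaw":-0.1},{"rot":[0,0,0],"travel":[-0.12,0,0],"jaw":-0.1},{"rot":[0,0,0],"travel":[-0.15,0,0.05],"jaw":-0.3},{"rot":[0,0,0],"travel":[-0.15,0,0.07],"jaw":-1}]'; python3 -m jog '[{"rot":[0,0,0],"travel":[-0.1,0,0.1],"jaw":-1},{"rot":[0,0,0],"travel":[0,0,0],"jaw":-1},{"rot":[0,0,0],"travel":[0,0,0],"jaw":-1}]';python3 - <<'E'
from h import *
T=wrist_T(); im=ctrl.get_image("wrist"); cv2.imwrite("pics/w8.png",im[:,:,::-1]);np.save("w8.npy",T)
print(wproj(T,[[.5518,-.3809,.018],[.5518,-.3809,.026],[.5518,-.3809,.062]]))
E
```

```text
time: 9.5
position: [0.5778, -0.4062, 0.1833]
tool_rot: [0.599, 1.486, -0.598]
ft_force: [1.1, -0.3, 0.0]
grip_width: 0.653
time: 9.8
position: [0.5995, -0.4282, 0.2117]
tool_rot: [0.598, 1.485, -0.6]
ft_force: [-0.3, 0.3, -0.3]
grip_width: 0.919
[[324.9276 144.2459]
 [324.9562 144.4706]
 [325.1035 145.6247]]
```

View pics/w8.png

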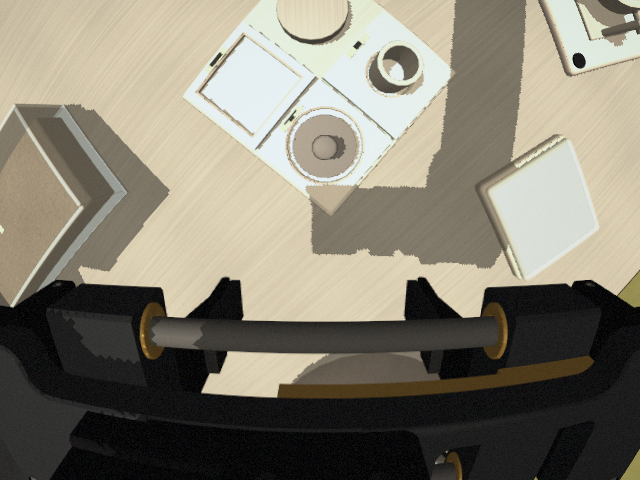

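```bash
python3 -m jog '[{"rot":[0,0,0],"travel":[-0.02,0.08,-0.1],"jaw":-1},{"rot":[0,0,0],"travel":[-0.02,0.1,-0.12],"jaw":-1},{"rot":[1,0,0],"travel":[-0.02,0.1,-0.12],"jaw":-1},{"rot":[1,0,0],"travel":[-0.02,0.09,-0.12],"jaw":-1},{"rot":[1,0,0],"travel":[-0.02,0.08,-0.13],"jaw":-1},{"rot":[1,0,0],"travel":[-0.02,0.06,-0.13],"jaw":-1},{"rot":[1,0,0],"travel":[0,0,0],"jaw":-1},{"rot":[1,0,0],"travel":[0,0,0],"jaw":-1}]'; python3 -m jog '[{"rot":[1,0,0],"travel":[0,0,0],"jaw":-1},{"rot":[1,0,0],"travel":[0,0,0],"jaw":-1},{"rot":[1,0,0],"travel":[0,0,0],"jaw":-1},{"rot":[1,0,0],"travel":[0,0,0],"jaw":-1},{"rot":[1,0,0],"travel":[0,0,0],"jaw":-1},{"rot":[1,0,0],"travel":[0,0,0],"jaw":-1},{"rot":[0,0,0],"travel":[0,0,0],"jaw":-1},{"rot":[0,0,0],"travel":[0,0,0],"jaw":-1}]';python3 - <<'E'
from h import *
T=wrist_T(); im=ctrl.get_image("wrist"); cv2.imwrite("pics/w9.png",im[:,:,::-1]);np.save("w9.npy",T)
s=ctrl.get_state();M=R.from_rotvec(s["tool_rot"]).as_matrix();print(M,s["joint_positions"])
E
```

```text
time: 10.65
position: [0.5714, -0.1589, 0.2448]
tool_rot: [0.999, 1.334, -0.998]
ft_force: [-0.5, -0.8, -0.4]
grip_width: 1.0
time: 11.45
position: [0.5716, -0.1621, 0.2452]
tool_rot: [1.383, 1.088, -1.385]
ft_force: [0.5, -0.1, 0.0]
grip_width: 0.997
[[-0.0015  0.9713 -0.2378]
 [ 0.0009 -0.2378 -0.9713]
 [-1.     -0.0016 -0.0005]] [-0.6421  0.3102  1.0792  1.5908 -0.2764  1.4087  0.2226]
```

View pics/w9.png

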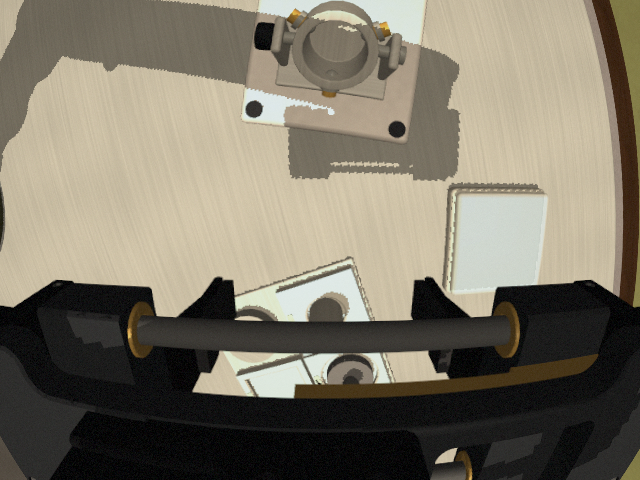

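```bash
python3 - <<'E'
from h import *
crop("pics/w9.png","pics/w9c.png",230,0,200,150,4)
crop("pics/side0.png","pics/s0h.png",295,230,90,85,7)
crop("pics/w5.png","pics/w5e.png",470,70,170,150,4)
E
```

```text
(no output)
```

View pics/w9c.png

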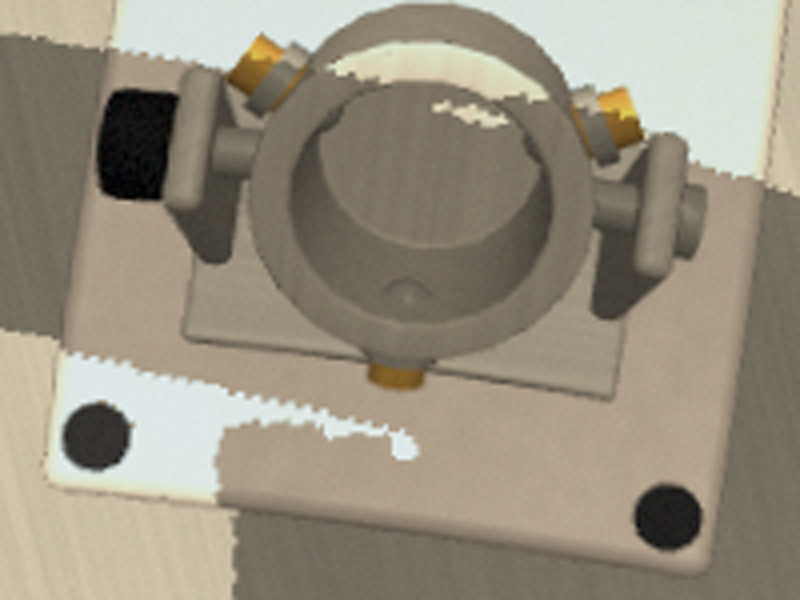

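View pics/s0h.png

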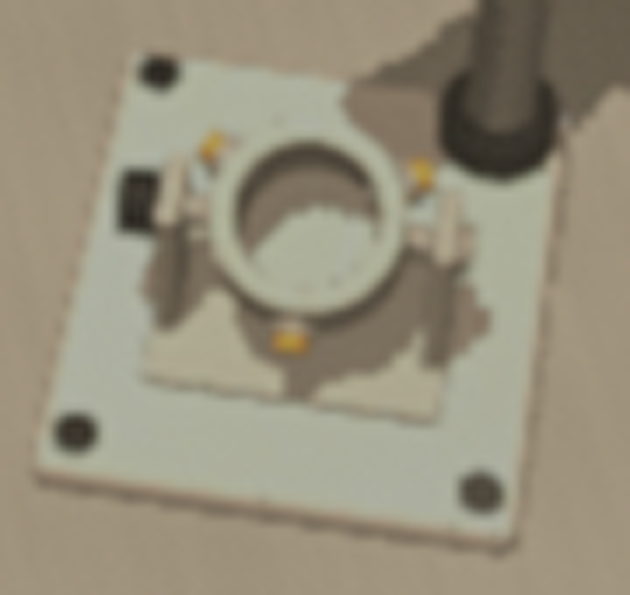

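View pics/w5e.png

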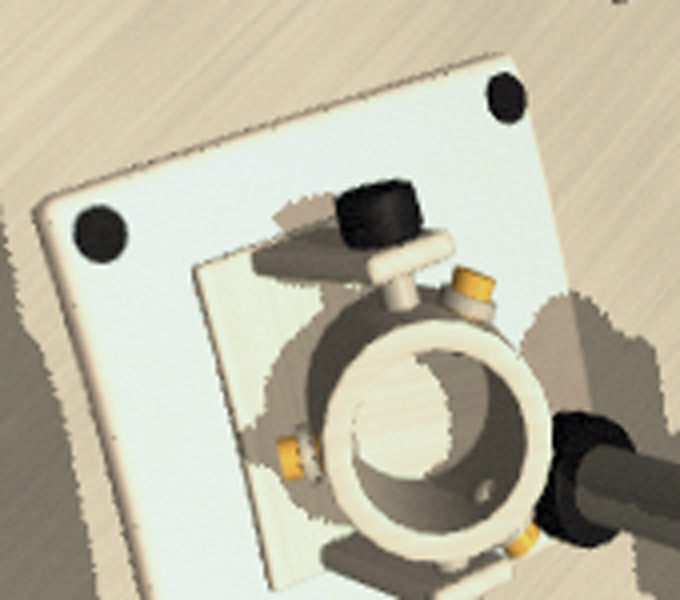

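```bash
cat > fit.py <<'E'
from h import *
from scipy.optimize import least_squares
T9=np.load("w9.npy");T5=np.load("w5.npy")
views={"w9":(lambda P:wproj(T9,P)),"w5":(lambda P:wproj(T5,P)),"side":(lambda P:proj("side",P))}
# extents: view, radius, which, value px
def X(v,o,s,r,l,rr,t,b):
    out=[]
    for k,val,off in(("l",l,o[0]),("r",rr,o[0]),("t",t,o[1]),("b",b,o[1])):
        if val is not None: out.append((v,r,k,off+val/s))
    return out
obs=X("w9",(230,0),4,.036,250,592,5,362)+X("w9",(230,0),4,.026,291,551,42,325)
obs+=X("w5",(470,70),4,.036,324,552,320,563)+X("w5",(470,70),4,.026,352,527,349,533)
obs+=X("side",(295,230),7,.036,208,405,132,318)+X("side",(295,230),7,.026,235,383,None,None)
corn=[("w9",(230+52/4,480/4),(-.08,.09)),("w9",(230+710/4,568/4),(-.08,-.09)),("w5",(470+38/4,70+202/4),(-.08,.09)),("w5",(470+517/4,70+52/4),(.13,.09)),
 ("side",(295+38/7,230+465/7),(-.08,.09)),("side",(295+515/7,230+535/7),(-.08,-.09)),("side",(295+130/7,230+55/7),(.13,.09))]
def rot(y):return np.array([[np.cos(y),-np.sin(y)],[np.sin(y),np.cos(y)]])
def mouth(p):
    ox,oy,yaw,t=p; c=rot(yaw)
    m=np.r_[np.array([ox,oy])+c@[-.025*np.sin(t),0],.078+.025*np.cos(t)]
    n=np.r_[c@[-np.sin(t),0],np.cos(t)]; u=np.r_[c@[0,1],0]; return m,n,u
ph=np.linspace(0,2*np.pi,181)[:,None]
def res(p,full=False):
    m,n,u=mouth(p);v=np.cross(n,u);r=[]
    for w,rad,k,val in obs:
        q=views[w](m+rad*(np.cos(ph)*u+np.sin(ph)*v))
        pr={"l":q[:,0].min,"r":q[:,0].max,"t":q[:,1].min,"b":q[:,1].max}[k]()
        r.append(pr-val)
    c=rot(p[2])
    for w,uv,xy in corn:
        q=views[w](np.r_[np.array(p[:2])+c@xy,.018])[0]; r+=list((q-uv)*.4)
    return np.array(r)
if __name__=="__main__":
    f=least_squares(res,[.62,-.013,1.2,.55],loss="soft_l1",f_scale=1.)
    print(f.x,np.degrees(f.x[2:]),f.cost); r=res(f.x)
    for i,(o) in enumerate(obs): print(o[0],o[1],o[2],round(r[i],2),end="; ")
    print(); print(r[len(obs):].reshape(-1,2)/.4)
    print(mouth(f.x)); np.save("scope.npy",f.x)
    J=f.jac; print(np.sqrt(np.diag(np.linalg.inv(J.T@J))))
E
python3 fit.py
```

```text
[ 0.6197 -0.0108  1.1948  0.4523] [68.4551 25.9135] 26.606429145198955
w9 0.036 l -1.55; w9 0.036 r 1.5; w9 0.036 t 6.25; w9 0.036 b -0.21; w9 0.026 l 0.37; w9 0.026 r -0.57; w9 0.026 t 8.93; w9 0.026 b -1.93; w5 0.036 l 0.36; w5 0.036 r 1.26; w5 0.036 t -0.55; w5 0.036 b 0.68; w5 0.026 l 1.63; w5 0.026 r -0.27; w5 0.026 t 1.11; w5 0.026 b -0.09; side 0.036 l -0.37; side 0.036 r 0.17; side 0.036 t -3.56; side 0.036 b -2.24; side 0.026 l -0.26; side 0.026 r -0.68; 
[[-4.6699  2.4712]
 [ 0.7407  3.6617]
 [ 0.5071  0.2356]
 [ 0.2873 -1.3642]
 [-1.6862 -0.9819]
 [ 0.2539 -0.8608]
 [-0.704  -2.4075]]
(array([ 0.6156, -0.021 ,  0.1005]), array([-0.1605, -0.4065,  0.8995]), array([-0.9301,  0.3672,  0.    ]))
[0.0006 0.0011 0.0143 0.0594]
```

```bash
sed -i 's/291,551,42,325/291,551,82,325/; s/250,592,5,362/250,592,42,362/; s/"side":(lambda P:proj("side",P))/"side":(lambda P:proj("side",P)+[.7,2.8])/' fit.py; python3 fit.py; python3 - <<'E'
from fit import *
p=np.load("scope.npy"); m,n,u=mouth(p);v=np.cross(n,u)
for nm,src,o,s,w,h in(("w9","w9",(230,0),4,200,150),("w5","w5",(470,70),4,170,150),("side","side0",(295,230),7,90,85)):
    im=cv2.imread(f"pics/{src}.png")[o[1]:o[1]+h,o[0]:o[0]+w]; im=cv2.resize(im,None,fx=s,fy=s,interpolation=cv2.INTER_CUBIC)
    for rad in(.026,.036):
        q=(views[nm](m+rad*(np.cos(ph)*u+np.sin(ph)*v))+.5-o)*s-.5
        cv2.polylines(im,[q.astype(np.int32)],True,(0,0,255),1)
    c=rot(p[2]);q=np.array([views[nm](np.r_[p[:2]+c@np.array(k),.018])[0] for k in((.13,.09),(.13,-.09),(-.08,-.09),(-.08,.09))]);q=(q+.5-o)*s
    cv2.polylines(im,[q.astype(np.int32)],True,(255,0,0),1)
    cv2.imwrite(f"pics/ov_{nm}.png",im)
a=cv2.imread("pics/ov_w9.png");b=cv2.imread("pics/ov_w5.png");c=cv2.imread("pics/ov_side.png")
b=cv2.resize(b,None,fx=.6,fy=.6);c=cv2.resize(c,None,fx=.6,fy=.6);a=cv2.resize(a,None,fx=.6,fy=.6)
W=np.zeros((720,800,3),np.uint8);W[:a.shape[0],:a.shape[1]]=a;W[360:360+b.shape[0],:b.shape[1]]=b;W[360:720,415:793]=c[:360,:378] if c.shape[0]>=360 else 0
if c.shape[0]<360: W[360:360+c.shape[0],415:415+c.shape[1]]=c
cv2.imwrite("pics/ov.png",W[:720])
cv2.imwrite("pics/ov.png",cv2.resize(W,(666,600)))
E
```

```text
Traceback (most recent call last):
  File "fit.py", line 33, in <module>
    f=least_squares(res,[.62,-.013,1.2,.55],loss="soft_l1",f_scale=1.)
  File "fit.py", line 25, in res
    q=views[w](m+rad*(np.cos(ph)*u+np.sin(ph)*v))
  File "fit.py", line 4, in <lambda>
    views={"w9":(lambda P:wproj(T9,P)),"w5":(lambda P:wproj(T5,P)),"side":(lambda P:proj("side",P)+[.7,2.8])}
                                                      ~~~~~^^^^^^
  File "h.py", line 23, in wproj
    K=np.array(ctrl.camera_model("wrist")["mtx"]); P=np.atleast_2d(P); c=(P-T[:3,3])@T[:3,:3]; c=c*[1,-1,-1]
               ~~~~~~~~~~~~~~~~~^^^^^^^^^
ValueError: time passes only in moves, steps and waits
```

View pics/ov.png

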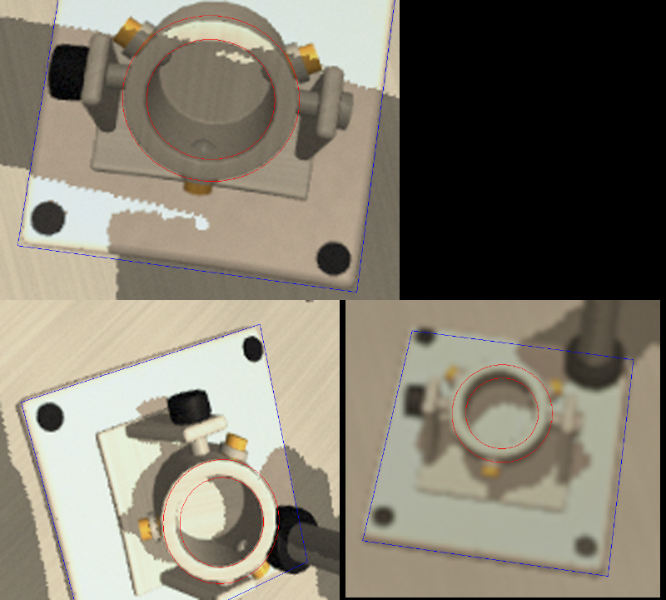

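View pics/ov_w9.png

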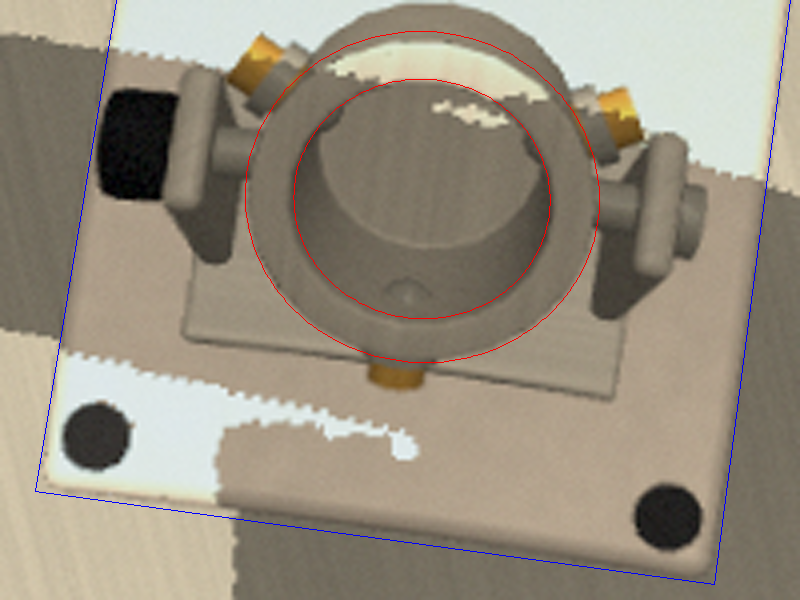

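```bash
sed -i 's/^from bench import ctrl/from bench import ctrl\n_C={n:ctrl.camera_model(n) for n in("scene","side","wrist")}/; s/m=ctrl.camera_model(n); return/m=_C[n]; return/; s/ctrl.camera_model("wrist")/_C["wrist"]/g' h.py; sed -i 's/\.036,/.0352,/g' fit.py; python3 fit.py; sed -i 's/(-.08,.09)),("w9",(230+710/(-.08,.09)),("w9",(230+710/' fit.py
cat > ov.py <<'E'
from fit import *
import sys
p=np.load("scope.npy"); m,n,u=mouth(p);v=np.cross(n,u)
L=[]
for nm,src,o,s,w,h in(("w9","w9",(230,0),4,200,150),("w5","w5",(470,70),4,170,150),("side","side0",(295,230),7,90,85)):
    im=cv2.imread(f"pics/{src}.png")[o[1]:o[1]+h,o[0]:o[0]+w]; im=cv2.resize(im,None,fx=s,fy=s,interpolation=cv2.INTER_CUBIC)
    for rad in(.026,.0352):
        q=(views[nm](m+rad*(np.cos(ph)*u+np.sin(ph)*v))+.5-o)*s-.5
        cv2.polylines(im,[q.astype(np.int32)],True,(0,0,255),1)
    im=cv2.resize(im,(395,297) if nm!="w9" else (400,300));L.append(im)
W=np.zeros((600,800,3),np.uint8);W[:300,:400]=L[0];W[302:599,:395]=L[1];W[302:599,400:795]=L[2];cv2.imwrite("pics/ov2.png",W)
E
python3 ov.py
```

```text
[ 0.6196 -0.0108  1.1923  0.501 ] [68.3117 28.7033] 6.464050354060921
w9 0.0352 l -0.75; w9 0.0352 r 0.21; w9 0.0352 t -0.41; w9 0.0352 b -0.54; w9 0.026 l 0.17; w9 0.026 r -0.88; w9 0.026 t 0.52; w9 0.026 b -1.15; w5 0.0352 l -0.13; w5 0.0352 r 0.12; w5 0.0352 t 0.38; w5 0.0352 b 0.06; w5 0.026 l 0.52; w5 0.026 r -0.92; w5 0.026 t 1.31; w5 0.026 b -0.02; side 0.0352 l 0.56; side 0.0352 r 0.46; side 0.0352 t -0.17; side 0.0352 b 0.82; side 0.026 l 0.35; side 0.026 r -0.07; 
[[-4.8563  2.1786]
 [ 0.4997  3.7693]
 [ 0.6465 -0.0212]
 [ 0.4743 -1.2078]
 [-1.0563  1.7127]
 [ 0.8531  1.9774]
 [ 0.1132  0.3307]]
(array([ 0.6152, -0.0219,  0.0999]), array([-0.1775, -0.4463,  0.8771]), array([-0.9292,  0.3696,  0.    ]))
[0.0006 0.001  0.0141 0.0423]
```

View pics/ov2.png

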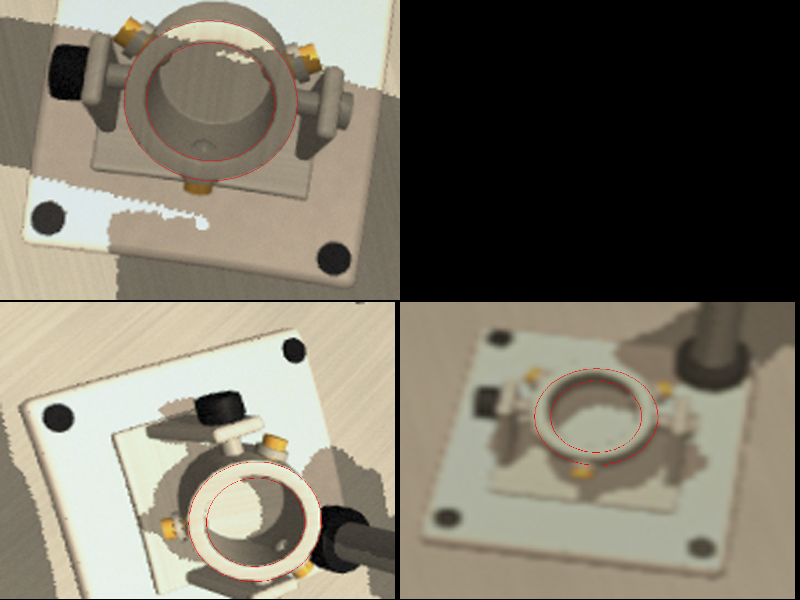

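```bash
python3 - <<'E'
s=open("fit.py").read()
s=s.replace("def rot(y)",'''deep=[("w9",.026,"b",248/4),("w9",.0358,"t",4/4),("w5",.026,"r",470+452/4),("w5",.0358,"l",470+306/4)]
def rot(y)''').replace("    c=rot(p[2])\n    for w,uv","""    for w,rad,k,val in deep:
        q=views[w](m-.057*n+rad*(np.cos(ph)*u+np.sin(ph)*v))
        r.append({"l":q[:,0].min,"r":q[:,0].max,"t":q[:,1].min,"b":q[:,1].max}[k]()-val)
    c=rot(p[2])
    for w,uv""").replace("r[len(obs):]","r[len(obs)+4:]").replace('print(); print(r[','print(r[len(obs):len(obs)+4]); print(r[')
open("fit.py","w").write(s)
E
python3 fit.py
```

```text
[ 0.6195 -0.0111  1.1916  0.4845] [68.2748 27.7591] 13.582616601185979
w9 0.0352 l -0.8; w9 0.0352 r 0.21; w9 0.0352 t -0.57; w9 0.0352 b -0.3; w9 0.026 l 0.12; w9 0.026 r -0.88; w9 0.026 t 0.39; w9 0.026 b -0.99; w5 0.0352 l -0.0; w5 0.0352 r 0.08; w5 0.0352 t 0.36; w5 0.0352 b 0.13; w5 0.026 l 0.64; w5 0.026 r -0.92; w5 0.026 t 1.3; w5 0.026 b 0.04; side 0.0352 l 0.55; side 0.0352 r 0.46; side 0.0352 t -0.17; side 0.0352 b 0.74; side 0.026 l 0.35; side 0.026 r -0.08; [-0.059   0.0706  7.0983 -1.5697]
[[-4.9512  2.4852]
 [ 0.3751  4.1751]
 [ 0.3998  0.01  ]
 [ 0.3376 -1.1123]
 [-1.1054  1.8147]
 [ 0.8105  2.1204]
 [ 0.1181  0.4202]]
(array([ 0.6152, -0.0219,  0.1001]), array([-0.1724, -0.4327,  0.8849]), array([-0.929 ,  0.3702,  0.    ]))
[0.0004 0.0004 0.0138 0.014 ]
```

```bash
sed -i 's/("w5",.026,"r",470+452\/4),//; s/len(obs)+4/len(obs)+3/g' fit.py; python3 fit.py | sed -n '1p;$p'; python3 - <<'E'
from h import *
T9=np.load("w9.npy");T5=np.load("w5.npy");z=.02
a=w_at_z(T9,(230+97/4,437/4),z);b=w_at_z(T9,(230+668/4,517/4),z);d=a-b;print(a,b,np.linalg.norm(d),np.degrees(np.arctan2(d[1],d[0]))-90)
c=w_at_z(T5,(470+101/4,70+234/4),z);e=w_at_z(T5,(470+507/4,70+98/4),z);d=e-c;print(c,e,np.linalg.norm(d),np.degrees(np.arctan2(d[1],d[0])))
E
```

```text
[ 0.6196 -0.011   1.1905  0.4909] [68.2088 28.128 ] 7.290521471591161
[0.0004 0.0004 0.0137 0.0147]
[ 0.5268 -0.0436  0.02  ] [ 0.6655 -0.0988  0.02  ] 0.14928438452764212 68.2820477637172
[ 0.5263 -0.0429  0.02  ] [0.5929 0.1238 0.02  ] 0.17951574159815883 68.19539190512491
```

```bash
cat > plan.py <<'E'
from h import *
def rows(way,rx=0,nrot=0,step=.046,M=None,p=None):
    s=ctrl.get_state()
    M=R.from_rotvec(s["tool_rot"]).as_matrix() if M is None else M
    p=np.array(s["position"]) if p is None else p
    pts=[p]
    for w in way:
        w=np.array(w);d=np.linalg.norm(w-pts[-1]);k=max(1,int(np.ceil(d/step)));a=pts[-1]
        pts+=[a+(w-a)*i/k for i in range(1,k+1)]
    for i in range(1,len(pts)):
        t=M.T@(pts[i]-pts[i-1])/.3; r=rx if i<=nrot else 0
        print(i,r,np.round(t,3))
        M=M@R.from_rotvec([np.radians(5*r),0,0]).as_matrix()
E
python3 -c "
from plan import *
rows([(.43,-.05,.25),(.43,.12,.25),(.5742,.3735,.26)],-1,12)"
```

```text
1 -1 [-0.004 -0.137 -0.063]
2 -1 [-0.004 -0.131 -0.074]
3 -1 [-0.004 -0.124 -0.086]
4 -1 [-0.004 -0.116 -0.096]
5 -1 [ 0.     0.015 -0.141]
6 -1 [ 0.     0.028 -0.139]
7 -1 [ 0.     0.04  -0.136]
8 -1 [ 0.     0.051 -0.132]
9 -1 [-0.005  0.115 -0.078]
10 -1 [-0.005  0.121 -0.068]
11 -1 [-0.005  0.127 -0.057]
12 -1 [-0.005  0.131 -0.046]
13 0 [-0.005  0.135 -0.034]
14 0 [-0.005  0.135 -0.034]
15 0 [-0.005  0.135 -0.034]
```

```bash
python3 -m jog '[{"rot":[-1,0,0],"travel":[-0.004,-0.137,-0.063],"jaw":-1},{"rot":[-1,0,0],"travel":[-0.004,-0.131,-0.074],"jaw":-1},{"rot":[-1,0,0],"travel":[-0.004,-0.124,-0.086],"jaw":-1},{"rot":[-1,0,0],"travel":[-0.004,-0.116,-0.096],"jaw":-1},{"rot":[-1,0,0],"travel":[0,0.015,-0.141],"jaw":-1},{"rot":[-1,0,0],"travel":[0,0.028,-0.139],"jaw":-1},{"rot":[-1,0,0],"travel":[0,0.04,-0.136],"jaw":-1},{"rot":[-1,0,0],"travel":[0,0.051,-0.132],"jaw":-1}]' 60; python3 -m jog '[{"rot":[-1,0,0],"travel":[-0.005,0.115,-0.078],"jaw":-1},{"rot":[-1,0,0],"travel":[-0.005,0.121,-0.068],"jaw":-1},{"rot":[-1,0,0],"travel":[-0.005,0.127,-0.057],"jaw":-1},{"rot":[-1,0,0],"travel":[-0.005,0.131,-0.046],"jaw":-1},{"rot":[0,0,0],"travel":[-0.005,0.135,-0.034],"jaw":-1},{"rot":[0,0,0],"travel":[-0.005,0.135,-0.034],"jaw":-1},{"rot":[0,0,0],"travel":[-0.005,0.135,-0.034],"jaw":-1}]'; python3 -m jog '[{"rot":[0,0,0],"travel":[0,0,0],"jaw":-1},{"rot":[0,0,0],"travel":[0,0,0],"jaw":-1}]'; python3 - <<'E'
from h import *
T=wrist_T(); im=ctrl.get_image("wrist"); cv2.imwrite("pics/w10.png",im[:,:,::-1]);np.save("w10.npy",T)
crop("pics/w10.png","pics/w10c.png",230,130,200,150,4)
print(wproj(T,[[.5742,.3735,.096]]))
E
```

```text
time: 12.3
position: [0.4353, 0.1196, 0.2512]
tool_rot: [0.87, 1.391, -0.869]
ft_force: [1.9, 0.4, 0.7]
grip_width: 1.001
time: 13.0
position: [0.5827, 0.3723, 0.2612]
tool_rot: [0.603, 1.487, -0.604]
ft_force: [0.2, -0.3, 0.6]
grip_width: 1.002
time: 13.2
position: [0.5821, 0.371, 0.2601]
tool_rot: [0.601, 1.486, -0.606]
ft_force: [-0.5, -1.8, 0.1]
grip_width: 1.0
[[320.2208 212.4727]]
```

View pics/w10c.png

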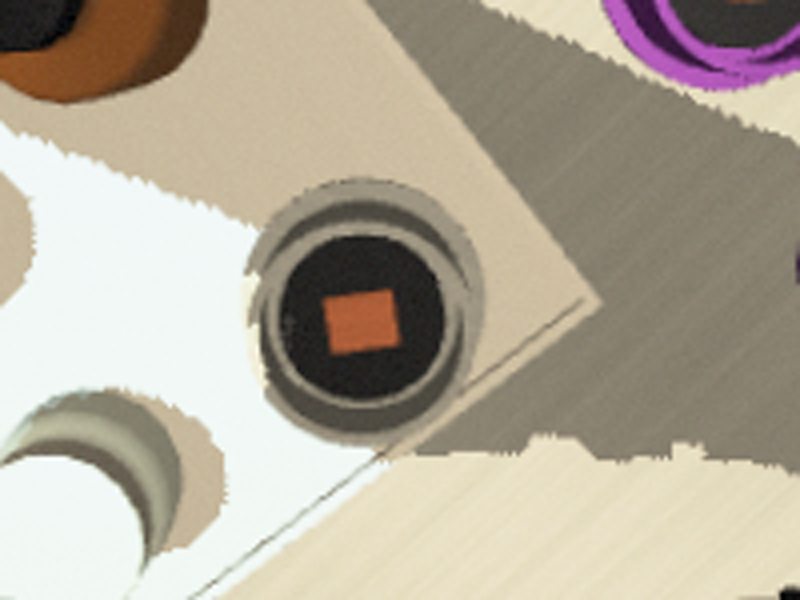

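```bash
python3 - <<'E'
from h import *
T=np.load("w10.npy")
a=w_at_z(T,(230+363/4,130+314/4),.096);b=w_at_z(T,(230+364/4,130+312/4),.056);print(a,b)
print([np.linalg.norm(w_at_z(T,(230+x/4,130+314/4),.096)-a) for x in(262,464)],[np.linalg.norm(w_at_z(T,(230+x/4,130+312/4),.056)-b) for x in(243,485)])
from plan import *
s=ctrl.get_state();t=(a+b)/2;print(t,s["position"])
rows([(t[0],t[1],.13),(t[0],t[1],.063)])
print(R.from_rotvec(s["tool_rot"]).as_matrix()[:,0])
E
```

```text
[0.5719 0.3764 0.096 ] [0.5772 0.371  0.056 ]
[np.float64(0.02257511701103318), np.float64(0.022541954299496778)] [np.float64(0.030382602116559937), np.float64(0.03033238356791583)]
[0.5746 0.3737 0.076 ] [0.5824 0.3696 0.2612]
1 0 [ 0.146 -0.002 -0.009]
2 0 [ 0.146 -0.002 -0.009]
3 0 [ 0.146 -0.002 -0.009]
4 0 [0.112 0.    0.   ]
5 0 [0.112 0.    0.   ]
[-0.0016 -0.0014 -1.    ]
```

```bash
python3 - <<'E'
from h import *
T=np.load("w10.npy");o=(230,130);s=4
im=cv2.resize(cv2.imread("pics/w10.png")[130:280,230:430],None,fx=4,fy=4,interpolation=cv2.INTER_CUBIC)
ph=np.linspace(0,2*np.pi,121)[:,None]
c=np.array([.5742,.3735,0])
for z,r,col in((.056,.031,(0,0,255)),(.096,.026,(255,0,0)),(.026,.0245,(0,160,0))):
    q=(wproj(T,c+[0,0,z]+r*np.c_[np.cos(ph),np.sin(ph),0*ph])+.5-o)*s-.5
    cv2.polylines(im,[q.astype(np.int32)],True,col,1)
cv2.imwrite("pics/w10o.png",im)
E
```

```text
(no output)
```

View pics/w10o.png

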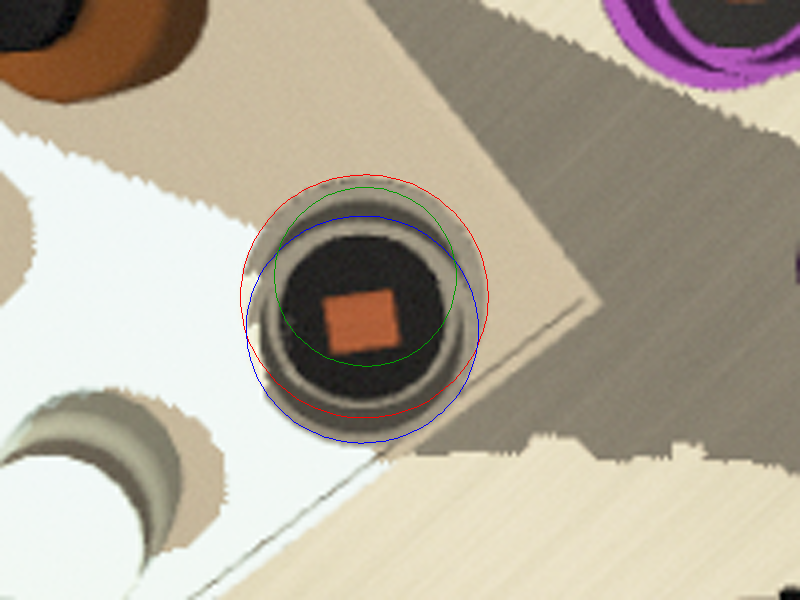

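```bash
python3 -m jog '[{"rot":[0,0,0],"travel":[0.14,-0.004,-0.014],"jaw":-1},{"rot":[0,0,0],"travel":[0.14,-0.004,-0.014],"jaw":-1},{"rot":[0,0,0],"travel":[0.14,0,0],"jaw":-1},{"rot":[0,0,0],"travel":[0,0,0],"jaw":-1},{"rot":[0,0,0],"travel":[0,0,0],"jaw":-1}]'; python3 - <<'E'
from h import *
from plan import rows
s=ctrl.get_state();print(s["position"]);rows([(.5742,.3735,.10),(.5742,.3735,.063)])
M=R.from_rotvec(s["tool_rot"]).as_matrix();print(M[:,0])
E
```

```text
time: 13.75
position: [0.5747, 0.3739, 0.1373]
tool_rot: [0.606, 1.486, -0.605]
ft_force: [0.6, -0.1, 0.0]
grip_width: 1.0
[0.5747 0.3739 0.1373]
1 0 [ 0.124 -0.002 -0.   ]
2 0 [ 0.123 -0.     0.   ]
[-0.0006  0.001  -1.    ]
```

```bash
python3 -m jog '[{"rot":[0,0,0],"travel":[0.12,0,0],"jaw":-1},{"rot":[0,0,0],"travel":[0.08,0,0],"jaw":-1},{"rot":[0,0,0],"travel":[0.046,0,0],"jaw":-1},{"rot":[0,0,0],"travel":[0,0,0],"jaw":-1},{"rot":[0,0,0],"travel":[0,0,0],"jaw":-1}]'; python3 - <<'E'
from h import *
T=wrist_T();im=ctrl.get_image("wrist"); cv2.imwrite("pics/w11.png",im[:,:,::-1])
s=ctrl.get_state();print(s["position"],wproj(T,[[.5742,.3735,.096]]))
E
```

```text
time: 14.25
position: [0.576, 0.3754, 0.0645]
tool_rot: [0.607, 1.484, -0.603]
ft_force: [0.0, -0.6, 0.5]
grip_width: 1.003
[0.5762 0.3755 0.0647] [[317.5727 332.4992]]
```

View pics/w11.png

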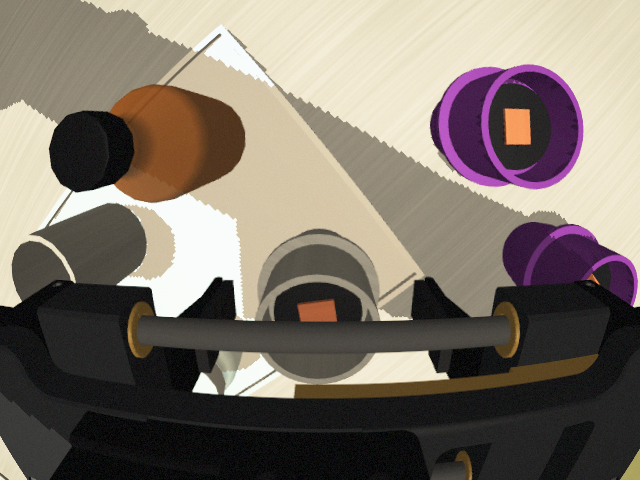

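```bash
python3 -m jog '[{"rot":[0,0,0],"travel":[0,0,0],"jaw":1},{"rot":[0,0,0],"travel":[0,0,0],"jaw":1},{"rot":[0,0,0],"travel":[0,0,0],"jaw":1},{"rot":[0,0,0],"travel":[0,0,0],"jaw":1},{"rot":[0,0,0],"travel":[0,0,0],"jaw":1},{"rot":[0,0,0],"travel":[0,0,0],"jaw":1}]' 60;python3 -m jog '[{"rot":[0,0,0],"travel":[-0.02,0,0],"jaw":1},{"rot":[0,0,0],"travel":[-0.06,0,0],"jaw":1},{"rot":[0,0,0],"travel":[-0.12,0,0],"jaw":1},{"rot":[0,0,0],"travel":[-0.15,0,0],"jaw":1},{"rot":[0,0,0],"travel":[-0.15,0,0],"jaw":1},{"rot":[0,0,0],"travel":[-0.15,0,0],"jaw":1},{"rot":[0,0,0],"travel":[0,0,0],"jaw":1}]'; python3 - <<'E'
from h import *
T=wrist_T();im=ctrl.get_image("wrist"); cv2.imwrite("pics/w12.png",im[:,:,::-1])
s=ctrl.get_state();print(s["position"],s["ft_force"],s["joint_positions"])
E
```

```text
time: 14.9
position: [0.5744, 0.3748, 0.062]
tool_rot: [0.605, 1.486, -0.605]
ft_force: [-0.1, -0.4, 0.2]
grip_width: 0.587
time: 15.6
position: [0.5783, 0.3758, 0.2668]
tool_rot: [0.614, 1.478, -0.595]
ft_force: [1.7, -0.3, -1.7]
grip_width: 0.584
[0.5769 0.3752 0.2628] [ 0.426  -0.0074 -2.4484] [-1.1165  0.4475  0.7243  1.3129 -0.2944  1.4792  0.3788]
```

View pics/w12.png

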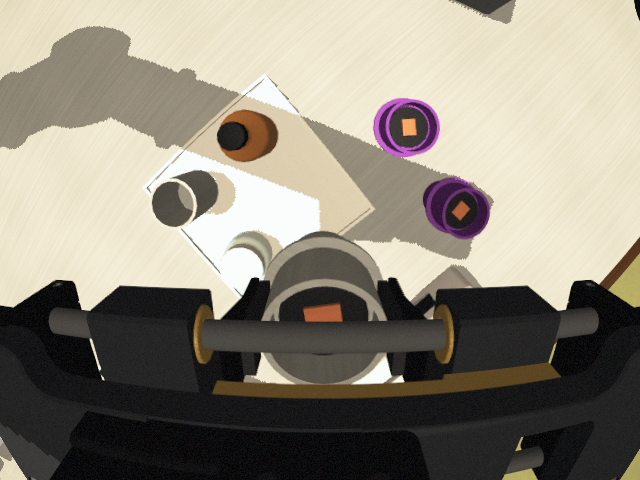

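```bash
cat > hand.py <<'E'
from h import *
import sys
def ov(src,dst,dx,dy,dz,o=(230,200),s=4,w=190,h=150):
    HE=np.array(_C["wrist"]["hand_eye"]) if False else np.array(ctrl.camera_model("wrist")["hand_eye"])
    im=cv2.resize(cv2.imread(src)[o[1]:o[1]+h,o[0]:o[0]+w],None,fx=s,fy=s,interpolation=cv2.INTER_CUBIC)
    ph=np.linspace(0,2*np.pi,121)[:,None]
    for cz,r,col in((.050,.031,(0,0,255)),(.046,.031,(0,128,255)),(.090,.026,(255,0,0))):
        x=.0+dx-(cz-.056)
        q=(wproj(HE,np.c_[x+0*ph,dy+r*np.cos(ph),dz+r*np.sin(ph)])+.5-o)*s-.5
        cv2.polylines(im,[q.astype(np.int32)],True,col,1)
    cv2.imwrite(dst,im)
E
python3 -c "
from hand import *
ov('pics/w12.png','pics/w12o.png',0,0,0)"
```

```text
(no output)
```

View pics/w12o.png

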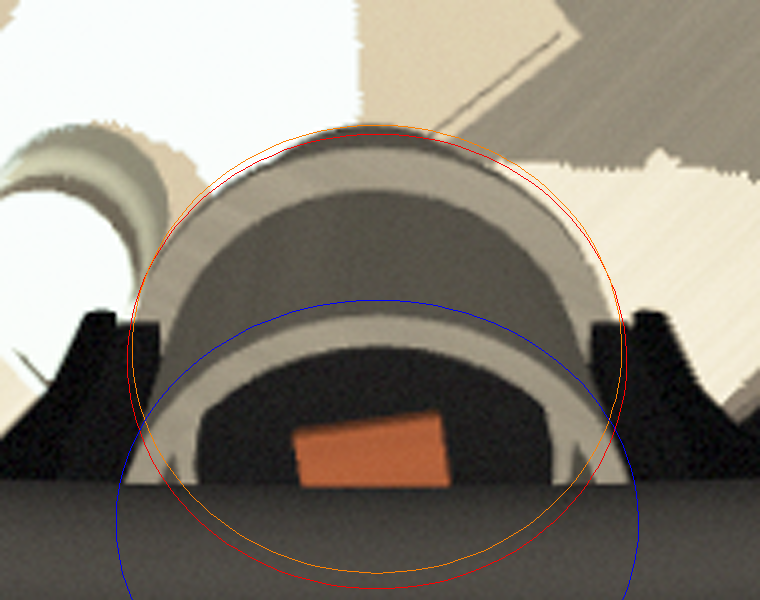

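```bash
cat >> plan.py <<'E'
def rows2(way,rots,step=.046):
    s=ctrl.get_state();M=R.from_rotvec(s["tool_rot"]).as_matrix();p=np.array(s["position"]);pts=[p]
    for w in way:
        w=np.array(w);d=np.linalg.norm(w-pts[-1]);k=max(1,int(np.ceil(d/step)));a=pts[-1]
        pts+=[a+(w-a)*i/k for i in range(1,k+1)]
    n=max(len(pts)-1,len(rots))
    for i in range(n):
        t=M.T@(pts[i+1]-pts[i])/.3 if i+1<len(pts) else np.zeros(3); r=rots[i] if i<len(rots) else (0,0,0)
        print(i+1,r,np.round(t,3))
        M=M@R.from_rotvec(np.radians(5*np.array(r,float))).as_matrix()
    return M
E
cat > geo.py <<'E'
from h import *
yaw=np.radians(68.2);t=.487;O=np.array([.6199,-.0109])
xs=np.array([np.cos(yaw),np.sin(yaw),0]);u=np.array([-np.sin(yaw),np.cos(yaw),0]);n=-xs*np.sin(t)+np.array([0,0,np.cos(t)])
m=np.r_[O,.078]+.025*n
E
python3 - <<'E'
from plan import *; from geo import *
print(m,n)
s=ctrl.get_state();M0=R.from_rotvec(s["tool_rot"]).as_matrix();print(np.degrees(np.arctan2(M0[1,2],M0[0,2])),s["position"])
A=m+.11*n+.0009*u; print(A)
M=rows2([(.43,.13,.27),(.43,-.12,.26),(.50,-.18,.25),A],[(0,0,0)]*4+[(-1,0,0)]*5+[(0,0,1)]*6)
print(M,-n)
E
```

```text
[ 0.6156 -0.0218  0.1001] [-0.1738 -0.4345  0.8837]
-44.35338541805195 [0.5769 0.3752 0.2628]
[ 0.5956 -0.0692  0.1973]
1 (0, 0, 0) [-0.005 -0.132  0.032]
2 (0, 0, 0) [-0.005 -0.132  0.032]
3 (0, 0, 0) [-0.005 -0.132  0.032]
4 (0, 0, 0) [-0.005 -0.132  0.032]
5 (-1, 0, 0) [-0.005 -0.132  0.032]
6 (-1, 0, 0) [-0.005 -0.135  0.02 ]
7 (-1, 0, 0) [-0.005 -0.136  0.008]
8 (-1, 0, 0) [ 0.005 -0.121  0.068]
9 (-1, 0, 0) [ 0.005 -0.127  0.057]
10 (0, 0, 1) [ 0.005 -0.131  0.046]
11 (0, 0, 1) [-0.007 -0.131  0.046]
12 (0, 0, 1) [-0.018 -0.13   0.046]
13 (0, 0, 1) [-0.029 -0.128  0.046]
14 (0, 0, 1) [-0.002 -0.039  0.095]
15 (0, 0, 1) [-0.006 -0.038  0.095]
16 (0, 0, 0) [-0.009 -0.038  0.095]
17 (0, 0, 0) [0.095 0.076 0.044]
18 (0, 0, 0) [0.095 0.076 0.044]
19 (0, 0, 0) [0.095 0.076 0.044]
20 (0, 0, 0) [0.095 0.076 0.044]
[[ 0.1712  0.2838  0.9435]
 [ 0.4766  0.8143 -0.3314]
 [-0.8623  0.5064  0.0042]] [ 0.1738  0.4345 -0.8837]
```

```bash
python3 -m jog '[{"rot":[0,0,0],"travel":[-0.005,-0.132,0.032],"jaw":1},{"rot":[0,0,0],"travel":[-0.005,-0.132,0.032],"jaw":1},{"rot":[0,0,0],"travel":[-0.005,-0.132,0.032],"jaw":1},{"rot":[0,0,0],"travel":[-0.005,-0.132,0.032],"jaw":1},{"rot":[-1,0,0],"travel":[-0.005,-0.132,0.032],"jaw":1},{"rot":[-1,0,0],"travel":[-0.005,-0.135,0.02],"jaw":1},{"rot":[-1,0,0],"travel":[-0.005,-0.136,0.008],"jaw":1},{"rot":[-1,0,0],"travel":[0.005,-0.121,0.068],"jaw":1}]'; python3 -m jog '[{"rot":[-1,0,0],"travel":[0.005,-0.127,0.057],"jaw":1},{"rot":[0,0,1],"travel":[0.005,-0.131,0.046],"jaw":1},{"rot":[0,0,1],"travel":[-0.007,-0.131,0.046],"jaw":1},{"rot":[0,0,1],"travel":[-0.018,-0.13,0.046],"jaw":1},{"rot":[0,0,1],"travel":[-0.029,-0.128,0.046],"jaw":1},{"rot":[0,0,1],"travel":[-0.002,-0.039,0.095],"jaw":1},{"rot":[0,0,0.6],"travel":[-0.006,-0.038,0.095],"jaw":1},{"rot":[0,0,0],"travel":[-0.009,-0.038,0.095],"jaw":1}]'; python3 -m jog '[{"rot":[0,0,0],"travel":[0,0,0],"jaw":1},{"rot":[0,0,0],"travel":[0,0,0],"jaw":1}]'; python3 - <<'E'
from plan import *; from geo import *
s=ctrl.get_state();M=R.from_rotvec(s["tool_rot"]).as_matrix();print(M,-n,s["position"],s["joint_positions"])
print("rot err in tool units of 5deg",np.degrees(M.T@np.cross(M[:,0],-n))/5)
im=ctrl.get_image("side"); cv2.imwrite("pics/s13.png",im[:,:,::-1])
E
```

```text
time: 16.45
position: [0.4258, 0.0877, 0.2651]
tool_rot: [0.328, 1.55, -0.326]
ft_force: [1.1, 0.3, -2.3]
grip_width: 0.586
time: 17.25
position: [0.4973, -0.1585, 0.2564]
tool_rot: [0.598, 1.459, 0.075]
ft_force: [-0.3, 0.2, -1.4]
grip_width: 0.587
time: 17.45
position: [0.4973, -0.1552, 0.2532]
tool_rot: [0.593, 1.469, 0.073]
ft_force: [-1.3, 0.5, -2.3]
grip_width: 0.585
[[ 0.1264  0.3057  0.9437]
 [ 0.3972  0.8561 -0.3306]
 [-0.909   0.4166 -0.0132]] [ 0.1738  0.4345 -0.8837] [ 0.4973 -0.1552  0.2532] [-0.5162  0.1616  1.1729  1.7552 -0.5518  1.501   1.9838]
rot err in tool units of 5deg [-0.     -0.3671  0.6522]
```

View pics/s13.png

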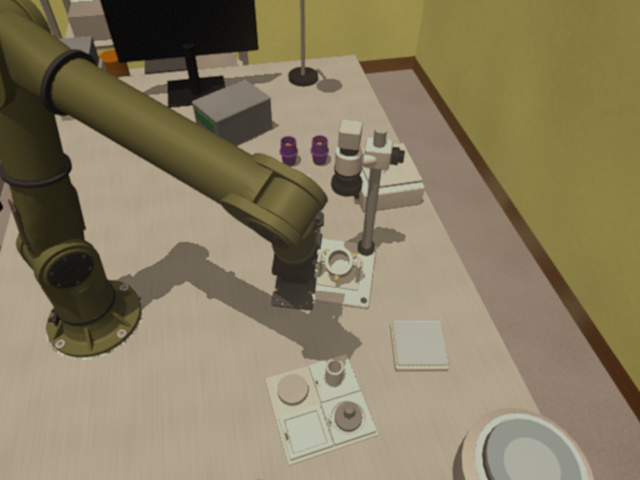

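```bash
python3 -m jog '[{"rot":[0,-0.37,0.65],"travel":[0,0,0],"jaw":1},{"rot":[0,0,0],"travel":[0,0,0],"jaw":1},{"rot":[0,0,0],"travel":[0,0,0],"jaw":1}]'; python3 - <<'E'
from plan import *; from geo import *
s=ctrl.get_state();M=R.from_rotvec(s["tool_rot"]).as_matrix();print(M[:,0],-n,s["position"],s["joint_positions"])
print("rot err in tool units of 5deg",np.degrees(M.T@np.cross(M[:,0],-n))/5)
A=m+.11*n-.0009*M[:,2]
rows2([A],[])
E
```

```text
time: 17.8
position: [0.4975, -0.1547, 0.2572]
tool_rot: [0.635, 1.413, 0.114]
ft_force: [-0.0, 0.3, -2.2]
grip_width: 0.587
[ 0.1819  0.4392 -0.8798] [ 0.1738  0.4345 -0.8837] [ 0.4975 -0.1547  0.2572] [-0.4914  0.1326  1.1732  1.783  -0.5966  1.4869  2.0203]
rot err in tool units of 5deg [ 0.      0.0701 -0.0929]
1 (0, 0, 0) [0.09  0.059 0.051]
2 (0, 0, 0) [0.09  0.059 0.051]
3 (0, 0, 0) [0.09  0.059 0.051]
4 (0, 0, 0) [0.09  0.059 0.051]
```

```bash
python3 -m jog '[{"rot":[0,0,0],"travel":[0.09,0.059,0.051],"jaw":1},{"rot":[0,0,0],"travel":[0.09,0.059,0.051],"jaw":1},{"rot":[0,0,0],"travel":[0.09,0.059,0.051],"jaw":1},{"rot":[0,0,0],"travel":[0.09,0.059,0.051],"jaw":1},{"rot":[1,0,0],"travel":[0,0,0],"jaw":1},{"rot":[1,0,0],"travel":[0,0,0],"jaw":1},{"rot":[1,0,0],"travel":[0,0,0],"jaw":1},{"rot":[0,0,0],"travel":[0,0,0],"jaw":1}]'; python3 -m jog '[{"rot":[0,0,0],"travel":[0,0,0],"jaw":1},{"rot":[0,0,0],"travel":[0,0,0],"jaw":1}]';cat > chk.py <<'E'
from plan import *; from geo import *
def go(d,pic=None,dz=.0009):
    s=ctrl.get_state();M=R.from_rotvec(s["tool_rot"]).as_matrix();p=s["position"];
    print("x",M[:,0],-n,"j",s["joint_positions"],"f",s["ft_force"],s["torque"])
    print("rot err(5deg)",np.degrees(M.T@np.cross(M[:,0],-n))/5)
    r=p+dz*M[:,2]-m; ax=r@n; print("TCP along axis mm",ax*1e3,"lateral tool y,z mm",(M.T@(r-ax*n))[1:]*1e3)
    A=m+d*n-dz*M[:,2]; print("to go",M.T@(A-p)/.3)
    if pic:
        T=wrist_T(); im=ctrl.get_image("wrist"); cv2.imwrite(f"pics/{pic}w.png",im[:,:,::-1]);np.save(pic+".npy",T)
        im=ctrl.get_image("side"); cv2.imwrite(f"pics/{pic}s.png",im[:,:,::-1])
E
python3 -c "
from chk import *
go(.08,'a1')
crop('pics/a1s.png','pics/a1sc.png',270,190,130,130,5)"
```

```text
time: 18.6
position: [0.596, -0.0686, 0.1962]
tool_rot: [0.848, 1.442, -0.073]
ft_force: [-0.4, -0.1, -2.5]
grip_width: 0.587
time: 18.8
position: [0.5959, -0.0695, 0.1958]
tool_rot: [0.848, 1.441, -0.073]
ft_force: [-1.0, 0.5, -2.0]
grip_width: 0.586
x [ 0.18    0.4376 -0.881 ] [ 0.1738  0.4345 -0.8837] j [-0.5379  0.3596  1.0988  1.7577 -0.8218  1.3927  1.7417] f [-0.9661  0.4544 -1.9864] [-0.768   0.2804  0.0224]
rot err(5deg) [-0.      0.0369 -0.0768]
TCP along axis mm 108.78431579525983 lateral tool y,z mm [-0.9266  0.5598]
to go [ 0.096   0.0024 -0.0022]
```

View pics/a1w.png

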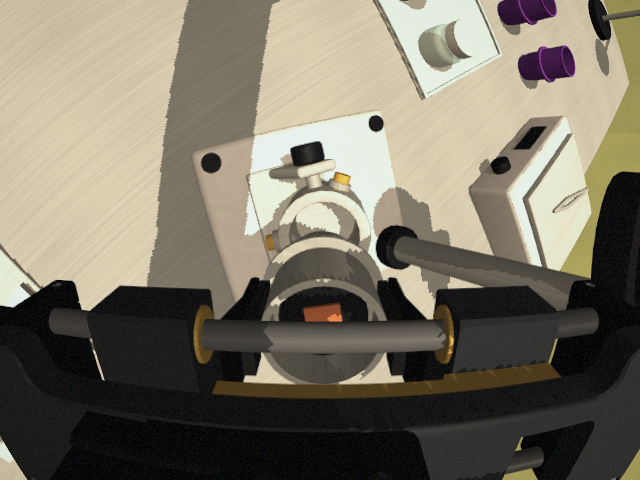

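View pics/a1sc.png

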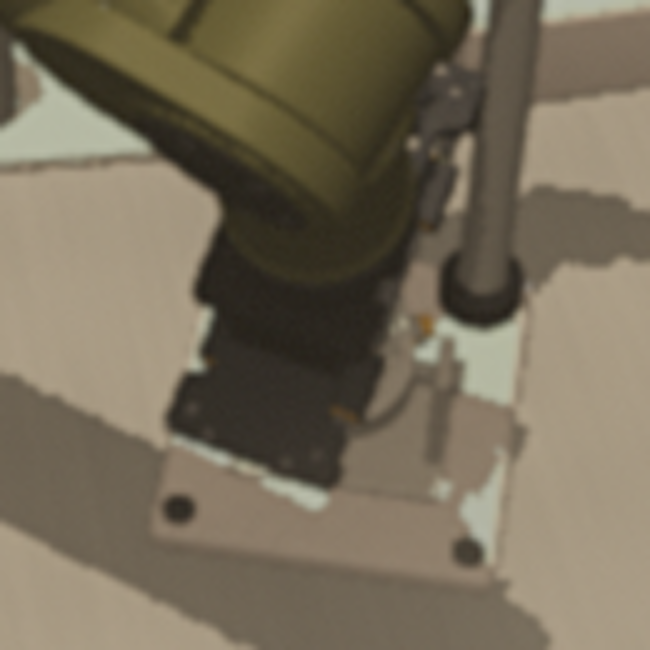

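```bash
cat > ov3.py <<'E'
from geo import *
import sys
def ov3(pic,o=(230,150),s=4,w=190,h=150):
    T=np.load(pic+".npy");v=np.cross(n,u);ph=np.linspace(0,2*np.pi,121)[:,None]
    im=cv2.resize(cv2.imread(f"pics/{pic}w.png")[o[1]:o[1]+h,o[0]:o[0]+w],None,fx=s,fy=s,interpolation=cv2.INTER_CUBIC)
    for rad in(.026,.0352):
        q=(wproj(T,m+rad*(np.cos(ph)*u+np.sin(ph)*v))+.5-o)*s-.5
        cv2.polylines(im,[q.astype(np.int32)],True,(0,0,255),1)
    cv2.imwrite(f"pics/{pic}o.png",im)
E
python3 -c "
from ov3 import *
ov3('a1')"
```

```text
(no output)
```

View pics/a1o.png

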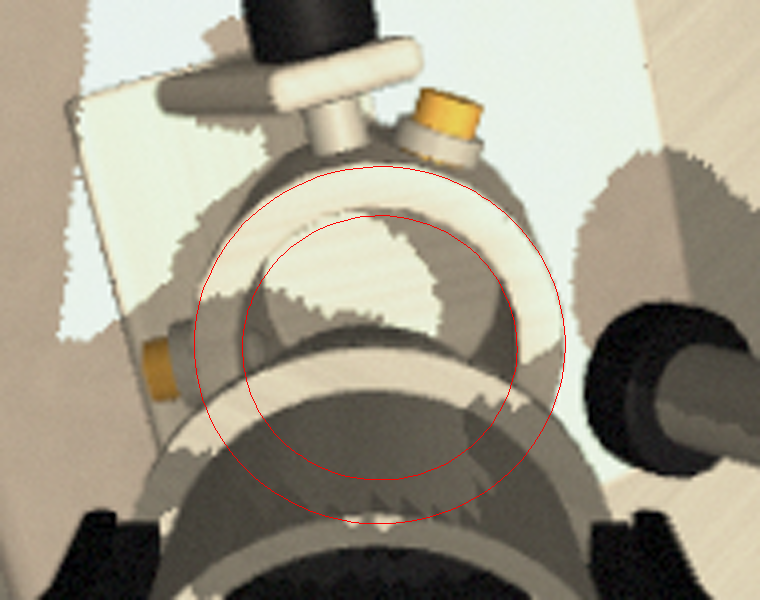

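```bash
python3 -m jog '[{"rot":[0,0.03,-0.07],"travel":[0.05,0.0025,-0.002],"jaw":1},{"rot":[0,0,0],"travel":[0.06,0,0],"jaw":1},{"rot":[0,0,0],"travel":[0.04,0,0],"jaw":1},{"rot":[0,0,0],"travel":[0,0,0],"jaw":1},{"rot":[0,0,0],"travel":[0,0,0],"jaw":1}]';python3 -c "
from chk import *
go(.032,'a2')
from ov3 import *
ov3('a2')"
```

```text
time: 19.4
position: [0.6033, -0.0493, 0.1552]
tool_rot: [0.844, 1.448, -0.079]
ft_force: [0.8, -0.3, -1.5]
grip_width: 0.593
x [ 0.1729  0.4337 -0.8843] [ 0.1738  0.4345 -0.8837] j [-0.5437  0.4069  1.0645  1.7965 -0.8683  1.3329  1.7622] f [ 0.7896 -0.3454 -1.4917] [-0.7783  0.2775 -0.0542]
rot err(5deg) [-0.     -0.0027  0.0143]
TCP along axis mm 62.765103083281964 lateral tool y,z mm [-1.0505 -0.0044]
to go [0.1025 0.0036 0.    ]
```

View pics/a2o.png

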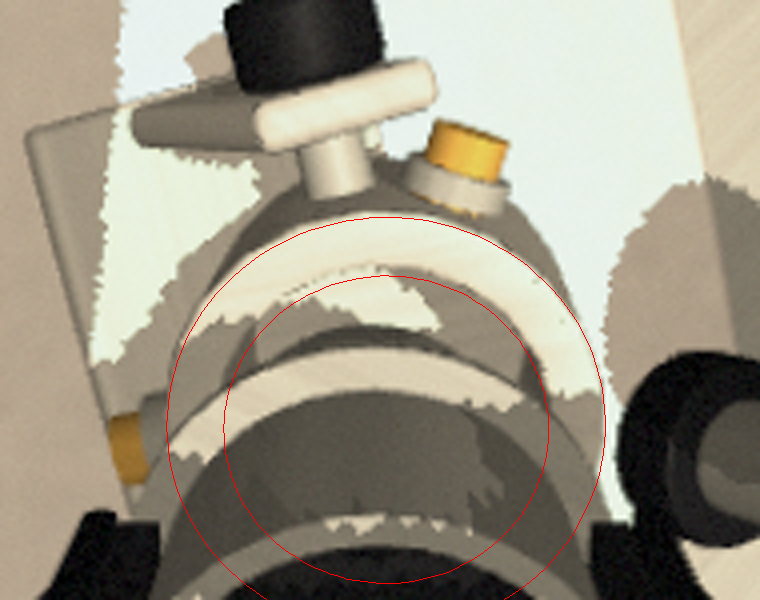

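```bash
python3 -m jog '[{"rot":[0,0,0],"travel":[0.01,0.004,-0.003],"jaw":1},{"rot":[0,0,0],"travel":[0.02,0,0],"jaw":1},{"rot":[0,0,0],"travel":[0.02,0,0],"jaw":1},{"rot":[0,0,0],"travel":[0,0,0],"jaw":1}]';python3 -c "
from chk import *
go(.032)"
```

```text
time: 19.9
position: [0.6057, -0.0407, 0.1423]
tool_rot: [0.845, 1.449, -0.078]
ft_force: [-1.0, 0.7, -2.3]
grip_width: 0.585
x [ 0.1724  0.4346 -0.884 ] [ 0.1738  0.4345 -0.8837] j [-0.5472  0.4202  1.0513  1.8101 -0.8859  1.3117  1.769 ] f [-0.9689  0.7497 -2.3062] [-0.7551  0.3218  0.0027]
rot err(5deg) [-0.     -0.0136  0.0088]
TCP along axis mm 47.2367670337128 lateral tool y,z mm [ 0.4806 -1.4243]
to go [ 0.0508 -0.0016  0.0048]
```

```bash
python3 -m jog '[{"rot":[0,0,0],"travel":[0.012,0,0.002],"jaw":1},{"rot":[0,0,0],"travel":[0.012,0,0],"jaw":1},{"rot":[0,0,0],"travel":[0,0,0],"jaw":1},{"rot":[0,0,0],"travel":[0,0,0],"jaw":1}]';python3 -c "
from chk import *
go(.032)"; python3 -m jog '[{"rot":[0,0,0],"travel":[0.01,0,0],"jaw":1},{"rot":[0,0,0],"travel":[0.01,0,0],"jaw":1},{"rot":[0,0,0],"travel":[0,0,0],"jaw":1},{"rot":[0,0,0],"travel":[0,0,0],"jaw":1}]';python3 -c "
from chk import *
go(.032,'a3')
from ov3 import *
ov3('a3')"
```

```text
time: 20.3
position: [0.6079, -0.039, 0.1368]
tool_rot: [0.845, 1.447, -0.079]
ft_force: [0.3, -0.1, -2.3]
grip_width: 0.586
x [ 0.1742  0.4338 -0.884 ] [ 0.1738  0.4345 -0.8837] j [-0.5449  0.4288  1.0454  1.8132 -0.8957  1.3033  1.7742] f [ 0.3103 -0.1349 -2.2746] [-0.7761  0.2161  0.0554]
rot err(5deg) [-0.      0.008   0.0045]
TCP along axis mm 41.27906373782899 lateral tool y,z mm [0.3866 0.036 ]
to go [ 0.0309 -0.0013 -0.0001]
time: 20.7
position: [0.6089, -0.0362, 0.1315]
tool_rot: [0.845, 1.447, -0.079]
ft_force: [0.4, -0.1, -1.7]
grip_width: 0.582
x [ 0.174   0.434  -0.8839] [ 0.1738  0.4345 -0.8837] j [-0.5447  0.4353  1.0397  1.8177 -0.9035  1.2955  1.7782] f [ 0.3805 -0.0684 -1.7308] [-0.8202  0.329  -0.0185]
rot err(5deg) [-0.      0.0057  0.0037]
TCP along axis mm 35.198877393549864 lateral tool y,z mm [ 0.4649 -0.0787]
to go [ 0.0107 -0.0015  0.0003]
```

View pics/a3o.png

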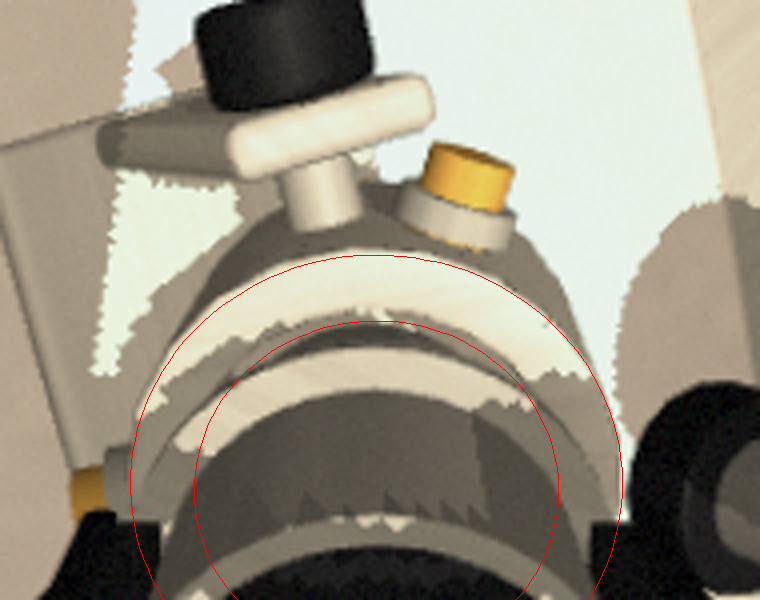

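```bash
python3 -m jog '[{"rot":[1,0,0],"travel":[0.006,-0.001,0],"jaw":1},{"rot":[1,0,0],"travel":[0.005,0,0],"jaw":1},{"rot":[1,0,0],"travel":[0.001,0,0],"jaw":1},{"rot":[1,0,0],"travel":[0.001,0,0],"jaw":1},{"rot":[1,0,0],"travel":[0.001,0,0],"jaw":1},{"rot":[1,0,0],"travel":[0.001,0,0],"jaw":1},{"rot":[1,0,0],"travel":[0.001,0,0],"jaw":1},{"rot":[1,0,0],"travel":[0.001,0,0],"jaw":1}]';python3 -c "
from chk import *
go(.01)"
```

```text
time: 21.6
position: [0.6109, -0.0339, 0.1279]
tool_rot: [1.408, 1.427, -0.611]
ft_force: [1.8, 1.2, -1.2]
grip_width: 0.587
x [ 0.1767  0.4345 -0.8832] [ 0.1738  0.4345 -0.8837] j [-0.6086  0.4977  1.1382  1.8219 -0.9728  1.3356  1.1191] f [ 1.798   1.193  -1.2143] [-0.514  -0.0581 -0.0736]
rot err(5deg) [ 0.      0.0073 -0.0328]
TCP along axis mm 30.65775172389828 lateral tool y,z mm [ 1.0541 -0.1983]
to go [ 0.0688 -0.0037  0.0006]
```

```bash
python3 -m jog '[{"rot":[-1,0,0],"travel":[0.002,-0.001,0],"jaw":1},{"rot":[-1,0,0],"travel":[0.0015,0,0],"jaw":1},{"rot":[-1,0,0],"travel":[0.0012,0,0],"jaw":1},{"rot":[-1,0,0],"travel":[0.0012,0,0],"jaw":1},{"rot":[-1,0,0],"travel":[0.0012,0,0],"jaw":1},{"rot":[-1,0,0],"travel":[0.0012,0,0],"jaw":1},{"rot":[-1,0,0],"travel":[0.0012,0,0],"jaw":1},{"rot":[-1,0,0],"travel":[0.0012,0,0],"jaw":1}]';python3 -c "
from chk import *
go(.01)"
```

```text
time: 22.4
position: [0.6098, -0.0318, 0.1245]
tool_rot: [0.843, 1.448, -0.074]
ft_force: [-0.3, 1.8, -0.8]
grip_width: 0.583
x [ 0.1736  0.4361 -0.883 ] [ 0.1738  0.4345 -0.8837] j [-0.5396  0.4403  1.0248  1.8243 -0.9115  1.2834  1.7858] f [-0.3292  1.7774 -0.8172] [-0.1078  0.4778  0.1922]
rot err(5deg) [-0.     -0.0132 -0.0162]
TCP along axis mm 26.91869717453573 lateral tool y,z mm [ 0.9627 -0.9756]
to go [ 0.0564 -0.0033  0.0033]
```

```bash
python3 -m jog '[{"rot":[-1,0,0],"travel":[0.0012,-0.001,0.001],"jaw":1},{"rot":[-1,0,0],"travel":[0.0012,-0.001,0.001],"jaw":1},{"rot":[-1,0,0],"travel":[0.0012,0,0],"jaw":1},{"rot":[-1,0,0],"travel":[0.0012,0,0],"jaw":1},{"rot":[-1,0,0],"travel":[0.0012,0,0],"jaw":1},{"rot":[-1,0,0],"travel":[0.0012,0,0],"jaw":1}]';python3 -c "
from chk import *
go(.01)"
```

```text
time: 23.0
position: [0.61, -0.0311, 0.1223]
tool_rot: [0.412, 1.378, 0.296]
ft_force: [-2.5, 2.4, -0.3]
grip_width: 0.585
x [ 0.1726  0.437  -0.8827] [ 0.1738  0.4345 -0.8837] j [-0.481   0.4089  0.9404  1.8237 -0.8736  1.2524  2.2849] f [-2.5064  2.3508 -0.3436] [0.0527 0.741  0.3191]
rot err(5deg) [-0.     -0.0149 -0.0305]
TCP along axis mm 24.67224985972901 lateral tool y,z mm [ 1.3505 -0.4106]
to go [ 0.0489 -0.0046  0.0014]
```

```bash
python3 -m jog '[{"rot":[1,0,0],"travel":[0.0012,-0.001,0],"jaw":1},{"rot":[1,0,0],"travel":[0.0012,-0.001,0],"jaw":1},{"rot":[1,0,0],"travel":[0.0012,0,0],"jaw":1},{"rot":[1,0,0],"travel":[0.0012,0,0],"jaw":1},{"rot":[1,0,0],"travel":[0.0012,0,0],"jaw":1},{"rot":[1,0,0],"travel":[0.0012,0,0],"jaw":1},{"rot":[1,0,0],"travel":[0.0012,0,0],"jaw":1},{"rot":[1,0,0],"travel":[0.0012,0,0],"jaw":1}]';python3 -c "
from chk import *
go(.01,'a4')"
python3 - <<'E'
import sys;sys.path.insert(0,'.')
from hand import ov
ov('pics/a4w.png','pics/a4o.png',0,0,.0009)
E
```

```text
time: 23.8
position: [0.6116, -0.0299, 0.1205]
tool_rot: [0.991, 1.456, -0.205]
ft_force: [-2.0, 3.6, 3.3]
grip_width: 0.585
x [ 0.1746  0.438  -0.8818] [ 0.1738  0.4345 -0.8837] j [-0.5543  0.4613  1.0465  1.8261 -0.9364  1.2907  1.6206] f [-2.0298  3.6099  3.322 ] [0.6303 0.3301 0.5484]
rot err(5deg) [ 0.     -0.0234 -0.0403]
TCP along axis mm 22.26764651898041 lateral tool y,z mm [ 1.1912 -0.3287]
to go [ 0.0409 -0.0041  0.0012]
```

View pics/a4o.png

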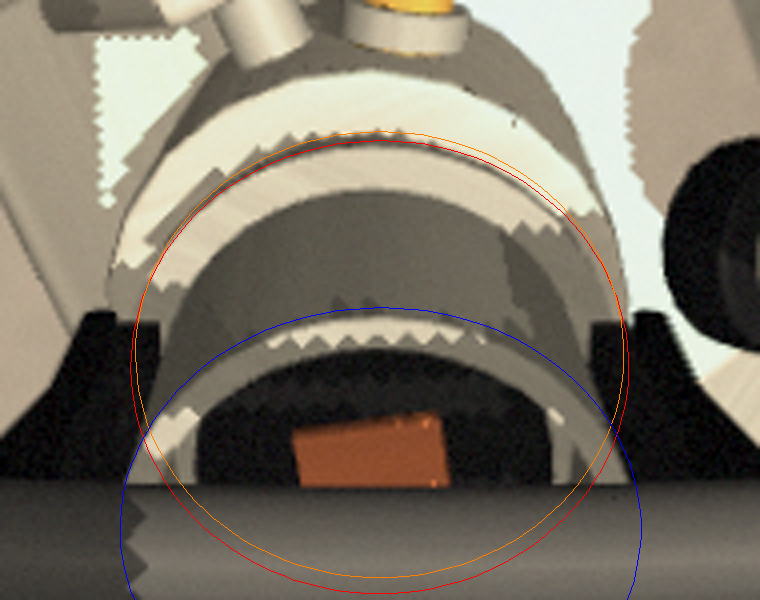

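```bash
python3 -m jog '[{"rot":[1,0,0],"travel":[0.0012,-0.001,0],"jaw":1},{"rot":[1,0,0],"travel":[0.0012,-0.001,0],"jaw":1},{"rot":[1,0,0],"travel":[0.0012,0,0],"jaw":1},{"rot":[1,0,0],"travel":[0.0012,0,0],"jaw":1},{"rot":[1,0,0],"travel":[0.0012,0,0],"jaw":1},{"rot":[1,0,0],"travel":[0.0012,0,0],"jaw":1}]';python3 -c "
from chk import *
go(.01)";  python3 -m jog '[{"rot":[-1,0,0],"travel":[0.0012,-0.001,0],"jaw":1},{"rot":[-1,0,0],"travel":[0.0012,0,0],"jaw":1},{"rot":[-1,0,0],"travel":[0.0012,0,0],"jaw":1},{"rot":[-1,0,0],"travel":[0.0012,0,0],"jaw":1},{"rot":[-1,0,0],"travel":[0.0012,0,0],"jaw":1},{"rot":[-1,0,0],"travel":[0.0012,0,0],"jaw":1},{"rot":[-1,0,0],"travel":[0.0012,0,0],"jaw":1}]';python3 -c "
from chk import *
go(.01)"
```

```text
time: 24.5
position: [0.6122, -0.0302, 0.1184]
tool_rot: [1.407, 1.429, -0.606]
ft_force: [1.1, 1.8, 2.0]
grip_width: 0.587
x [ 0.1763  0.4364 -0.8823] [ 0.1738  0.4345 -0.8837] j [-0.6019  0.5079  1.1227  1.8292 -0.986   1.3231  1.1309] f [1.0552 1.7761 2.0298] [0.29   0.12   0.1281]
rot err(5deg) [ 0.     -0.0166 -0.0365]
TCP along axis mm 20.395068396337624 lateral tool y,z mm [0.3493 0.4621]
to go [ 0.0346 -0.0013 -0.0015]
time: 25.2
position: [0.6113, -0.0288, 0.115]
tool_rot: [0.912, 1.452, -0.135]
ft_force: [-0.6, 3.4, -0.5]
grip_width: 0.587
x [ 0.174   0.4364 -0.8827] [ 0.1738  0.4345 -0.8837] j [-0.5421  0.458   1.0247  1.8315 -0.9318  1.2754  1.7153] f [-0.5665  3.4347 -0.5457] [0.2335 0.4616 0.1681]
rot err(5deg) [ 0.     -0.013  -0.0214]
TCP along axis mm 16.99993642992469 lateral tool y,z mm [-0.5955 -0.2976]
to go [0.0233 0.0019 0.001 ]
```

```bash
python3 -m jog '[{"rot":[-1,0,0],"travel":[0.0012,0.001,0.001],"jaw":1},{"rot":[-1,0,0],"travel":[0.0012,0,0],"jaw":1},{"rot":[-1,0,0],"travel":[0.0012,0,0],"jaw":1},{"rot":[-1,0,0],"travel":[0.0012,0,0],"jaw":1},{"rot":[-1,0,0],"travel":[0.0012,0,0],"jaw":1},{"rot":[-1,0,0],"travel":[0.0012,0,0],"jaw":1},{"rot":[-1,0,0],"travel":[0.0012,0,0],"jaw":1}]';python3 -c "
from chk import *
go(.01)";  python3 -m jog '[{"rot":[1,0,0],"travel":[0.0012,0,0],"jaw":1},{"rot":[1,0,0],"travel":[0.0012,0,0],"jaw":1},{"rot":[1,0,0],"travel":[0.0012,0,0],"jaw":1},{"rot":[1,0,0],"travel":[0.0012,0,0],"jaw":1},{"rot":[1,0,0],"travel":[0.0012,0,0],"jaw":1},{"rot":[1,0,0],"travel":[0.0012,0,0],"jaw":1},{"rot":[1,0,0],"travel":[0.0012,0,0],"jaw":1}]';python3 -c "
from chk import *
go(.01,'a5')"
python3 - <<'E'
from hand import ov
ov('pics/a5w.png','pics/a5o.png',0,0,.0009)
E
```

```text
time: 25.9
position: [0.6115, -0.0277, 0.1133]
tool_rot: [0.412, 1.378, 0.297]
ft_force: [-3.3, 3.1, 4.6]
grip_width: 0.585
x [ 0.1731  0.4377 -0.8823] [ 0.1738  0.4345 -0.8837] j [-0.476   0.4195  0.9282  1.8307 -0.8862  1.2388  2.2946] f [-3.286   3.1461  4.5867] [ 0.8991  1.1829 -0.076 ]
rot err(5deg) [-0.     -0.0097 -0.0393]
TCP along axis mm 14.969630986776279 lateral tool y,z mm [ 0.4383 -0.6186]
to go [ 0.0166 -0.0015  0.0021]
time: 26.6
position: [0.613, -0.0259, 0.1118]
tool_rot: [0.917, 1.453, -0.137]
ft_force: [-2.3, 3.0, 5.0]
grip_width: 0.585
x [ 0.1743  0.438  -0.8819] [ 0.1738  0.4345 -0.8837] j [-0.5417  0.464   1.0199  1.8325 -0.9398  1.2715  1.7129] f [-2.2918  3.0467  5.0274] [0.5738 0.2266 1.4311]
rot err(5deg) [ 0.     -0.0228 -0.0397]
TCP along axis mm 12.591815309649578 lateral tool y,z mm [ 0.8731 -0.2645]
to go [ 0.0086 -0.0029  0.0009]
```

View pics/a5o.png

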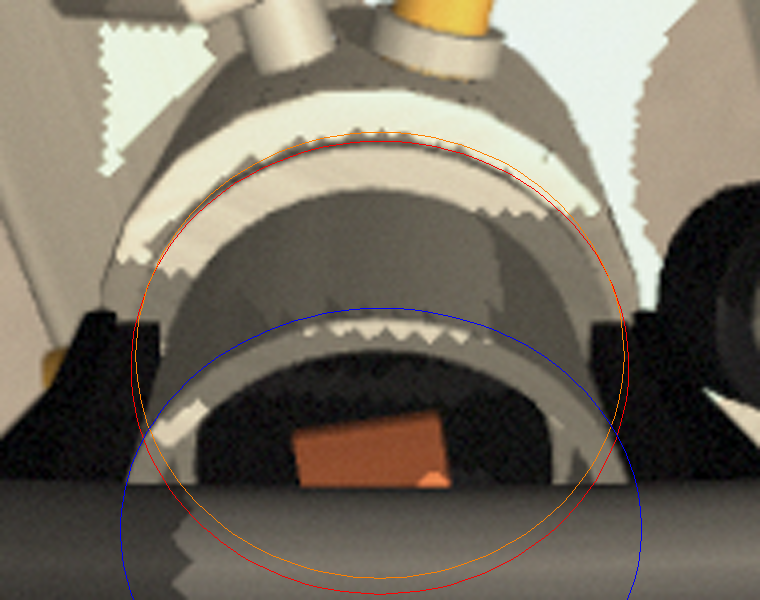

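```bash
python3 -m jog '[{"rot":[1,0,0],"travel":[0.0012,-0.001,0],"jaw":1},{"rot":[1,0,0],"travel":[0.0012,-0.001,0],"jaw":1},{"rot":[1,0,0],"travel":[0.0012,0,0],"jaw":1},{"rot":[1,0,0],"travel":[0.0012,0,0],"jaw":1},{"rot":[1,0,0],"travel":[0.0012,0,0],"jaw":1},{"rot":[1,0,0],"travel":[0.0012,0,0],"jaw":1}]';python3 -c "
from chk import *
go(.01)"
```

```text
time: 27.3
position: [0.6135, -0.0254, 0.1094]
tool_rot: [1.337, 1.44, -0.535]
ft_force: [0.1, 4.7, 4.5]
grip_width: 0.587
x [ 0.1753  0.4376 -0.8819] [ 0.1738  0.4345 -0.8837] j [-0.5916  0.5102  1.0969  1.8358 -0.9906  1.3045  1.2216] f [0.1109 4.6766 4.4754] [ 0.9904 -0.3334  0.234 ]
rot err(5deg) [ 0.     -0.031  -0.0327]
TCP along axis mm 10.161180857596092 lateral tool y,z mm [ 0.0827 -0.0012]
to go [ 0.0005 -0.0003  0.    ]
```

```bash
python3 -m jog '[{"rot":[-1,0,0],"travel":[0.0012,0,0],"jaw":1},{"rot":[-1,0,0],"travel":[0.0012,0,0],"jaw":1},{"rot":[-1,0,0],"travel":[0.0012,0,0],"jaw":1},{"rot":[-1,0,0],"travel":[0.0012,0,0],"jaw":1}]';python3 -c "
from chk import *
go(.01,'a6')"
python3 - <<'E'
from hand import ov
ov('pics/a6w.png','pics/a6o.png',0,0,.0009)
E
```

```text
time: 27.7
position: [0.613, -0.0256, 0.109]
tool_rot: [1.056, 1.456, -0.263]
ft_force: [-4.0, 3.5, 11.5]
grip_width: 0.589
x [ 0.1754  0.4387 -0.8813] [ 0.1738  0.4345 -0.8837] j [-0.5567  0.4805  1.0433  1.8361 -0.9599  1.2794  1.5568] f [-3.9528  3.4637 11.5249] [0.8182 0.8648 0.3793]
rot err(5deg) [-0.     -0.0282 -0.0511]
TCP along axis mm 9.928206183577911 lateral tool y,z mm [-0.2607 -0.0023]
to go [-0.0002  0.0009  0.    ]
```

View pics/a6o.png

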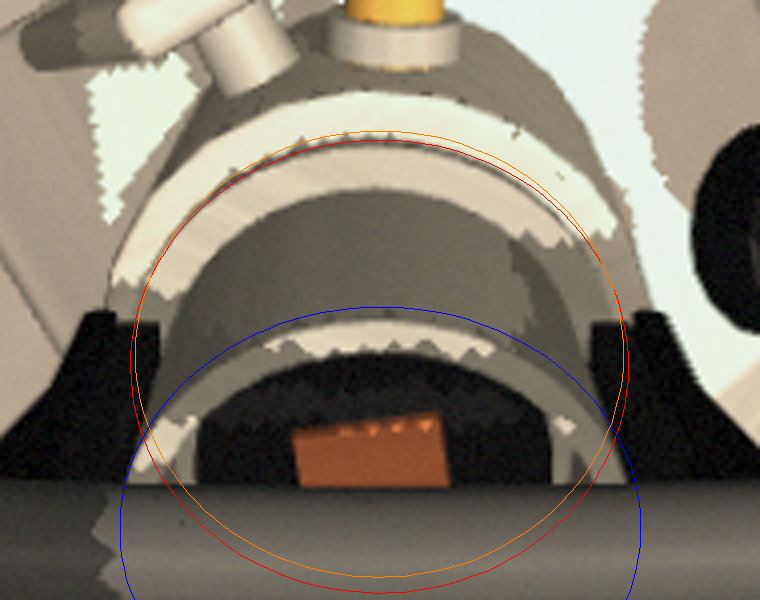

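```bash
python3 -m jog '[{"rot":[-1,0,0],"travel":[0.0012,0,0],"jaw":1},{"rot":[-1,0,0],"travel":[0.0012,0,0],"jaw":1},{"rot":[-1,0,0],"travel":[0.0012,0,0],"jaw":1}]';python3 -c "
from chk import *
go(.01)"; python3 -m jog '[{"rot":[-1,0,0],"travel":[0.0012,0,0],"jaw":1},{"rot":[-1,0,0],"travel":[0.0012,0,0],"jaw":1},{"rot":[-1,0,0],"travel":[0.0012,0,0],"jaw":1}]';python3 -c "
from chk import *
go(.01)"
```

```text
time: 28.1
position: [0.6129, -0.0261, 0.1087]
tool_rot: [0.844, 1.446, -0.07]
ft_force: [-6.3, -0.6, 14.0]
grip_width: 0.589
x [ 0.1758  0.4387 -0.8813] [ 0.1738  0.4345 -0.8837] j [-0.5295  0.4607  1.0034  1.8359 -0.9379  1.2618  1.8053] f [-6.2732 -0.5914 13.9954] [1.6679 0.8629 0.2914]
rot err(5deg) [-0.     -0.0099 -0.0591]
TCP along axis mm 9.918194269332048 lateral tool y,z mm [-0.5348  0.1527]
to go [-0.0003  0.0018 -0.0005]
time: 28.4
position: [0.6129, -0.0261, 0.1086]
tool_rot: [0.631, 1.418, 0.118]
ft_force: [-9.5, -1.2, 19.8]
grip_width: 0.587
x [ 0.1761  0.4394 -0.8808] [ 0.1738  0.4345 -0.8837] j [-0.5013  0.4426  0.9631  1.8355 -0.9176  1.2462  2.0538] f [-9.469  -1.2309 19.7803] [2.5529 1.2898 0.4371]
rot err(5deg) [ 0.      0.0069 -0.0706]
TCP along axis mm 9.891213276568372 lateral tool y,z mm [-0.3696  0.0485]
to go [-0.0004  0.0012 -0.0002]
```

```bash
python3 -m jog '[{"rot":[0.5,0,0],"travel":[-0.003,0,0],"jaw":1},{"rot":[0,0,0],"travel":[-0.003,0,0],"jaw":1},{"rot":[0,0,0],"travel":[0,0,0],"jaw":1}]';python3 -c "
from chk import *
go(.01,'a7')
im=ctrl.get_image('scene');cv2.imwrite('pics/a7sc.png',im[:,:,::-1])
crop('pics/a7w.png','pics/a7c.png',230,180,190,120,4)
crop('pics/a7sc.png','pics/a7d.png',240,200,120,110,5)"
```

```text
time: 28.7
position: [0.6127, -0.0254, 0.109]
tool_rot: [0.667, 1.425, 0.086]
ft_force: [-5.8, 2.4, 11.0]
grip_width: 0.584
x [ 0.1748  0.4392 -0.8812] [ 0.1738  0.4345 -0.8837] j [-0.5073  0.4447  0.9697  1.8351 -0.9192  1.2493  2.0091] f [-5.7642  2.3577 10.9786] [1.8446 0.6872 0.8689]
rot err(5deg) [-0.     -0.0094 -0.0619]
TCP along axis mm 9.985379527910402 lateral tool y,z mm [ 0.2369 -0.3599]
to go [-0.0001 -0.0008  0.0012]
```

View pics/a7c.png

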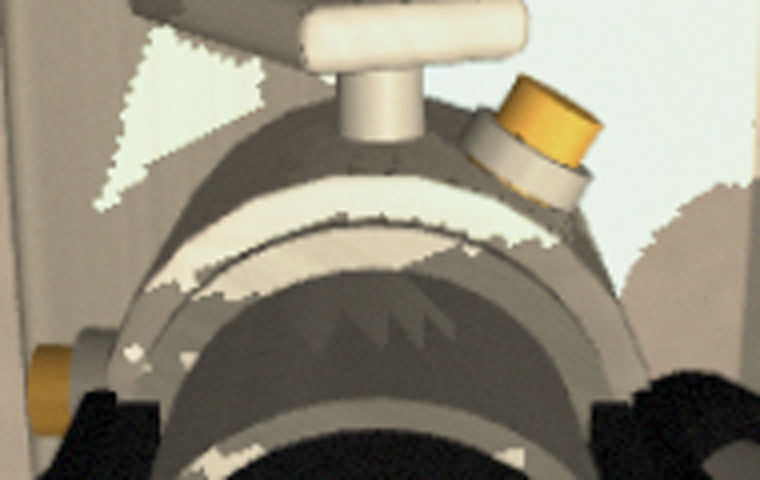

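View pics/a7d.png

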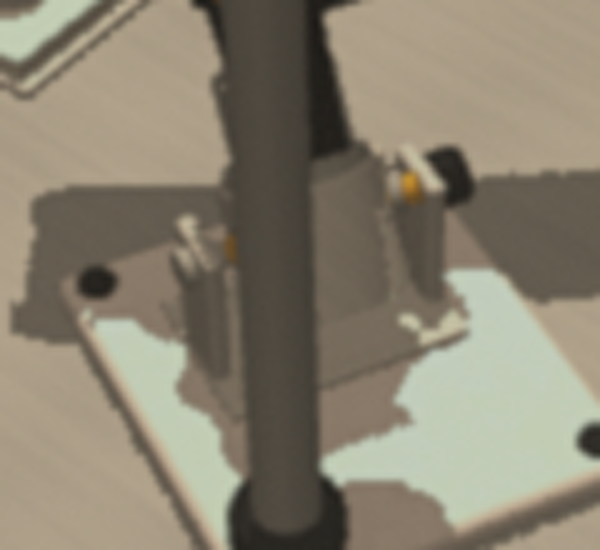

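```bash
python3 -m jog '[{"rot":[1,0,0],"travel":[0.002,0,0],"jaw":1},{"rot":[1,0,0],"travel":[0.002,0,0],"jaw":1},{"rot":[1,0,0],"travel":[0.002,0,0],"jaw":1},{"rot":[1,0,0],"travel":[0.0015,0,0],"jaw":1},{"rot":[1,0,0],"travel":[0.0015,0,0],"jaw":1},{"rot":[1,0,0],"travel":[0.001,0,0],"jaw":1}]';python3 -c "
from chk import *
go(.01)"
```

```text
time: 29.45
position: [0.6137, -0.025, 0.1091]
tool_rot: [1.096, 1.455, -0.297]
ft_force: [-14.7, -1.2, 24.7]
grip_width: 0.586
x [ 0.1766  0.4407 -0.8801] [ 0.1738  0.4345 -0.8837] j [-0.5604  0.4853  1.0498  1.8358 -0.9673  1.2835  1.5138] f [-14.6751  -1.2315  24.6864] [2.5114 1.2614 1.5978]
rot err(5deg) [-0.     -0.0416 -0.0783]
TCP along axis mm 9.684655739833829 lateral tool y,z mm [ 0.6139 -0.0275]
to go [-0.0011 -0.002   0.0001]
```

```bash
python3 -m jog '[{"rot":[0,0,0],"travel":[-0.005,0,0],"jaw":1},{"rot":[0,0,0],"travel":[-0.005,0,0],"jaw":1},{"rot":[0,0,0],"travel":[-0.002,0,0],"jaw":1},{"rot":[0,0,0],"travel":[0,0,0],"jaw":1}]'; python3 -m jog '[{"rot":[0,0,0],"travel":[0,0,0],"jaw":-0.5},{"rot":[0,0,0],"travel":[0,0,0],"jaw":-0.5},{"rot":[0,0,0],"travel":[0,0,0],"jaw":-0.5},{"rot":[0,0,0],"travel":[0,0,0],"jaw":-0.5}]';python3 -c "
from chk import *
go(.06,'a8')"
```

```text
time: 29.85
position: [0.6134, -0.0255, 0.1091]
tool_rot: [1.093, 1.455, -0.298]
ft_force: [-3.0, 4.2, 7.9]
grip_width: 0.588
time: 30.25
position: [0.6125, -0.0279, 0.1066]
tool_rot: [1.092, 1.455, -0.307]
ft_force: [0.6, -0.1, -0.2]
grip_width: 0.74
x [ 0.1744  0.4329 -0.8844] [ 0.1738  0.4345 -0.8837] j [-0.5609  0.4862  1.0505  1.8376 -0.9606  1.2778  1.5106] f [ 0.6495 -0.0917 -0.1584] [-0.5084  0.1924 -0.0323]
rot err(5deg) [-0.      0.02    0.0075]
TCP along axis mm 8.957739187700094 lateral tool y,z mm [-2.898  1.919]
to go [-0.1702  0.0095 -0.0061]
```

View pics/a8w.png

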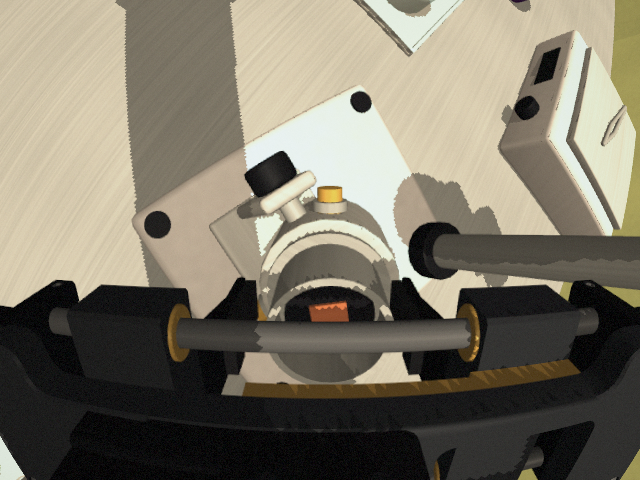

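```bash
python3 -m jog '[{"rot":[0,0,0],"travel":[0,0.009,0],"jaw":-0.6},{"rot":[0,0,0],"travel":[-0.02,0,0],"jaw":-0.6},{"rot":[0,0,0],"travel":[-0.05,0,0],"jaw":-0.6},{"rot":[0,0,0],"travel":[-0.1,0,0],"jaw":-0.6},{"rot":[0,0,0],"travel":[-0.13,0,0],"jaw":-0.6},{"rot":[0,0,0],"travel":[-0.1,0,0],"jaw":-0.6},{"rot":[0,0,0],"travel":[0,0,0],"jaw":-0.6},{"rot":[0,0,0],"travel":[0,0,0],"jaw":-0.6}]';python3 -c "
from chk import *
go(.1,'a9')
from ov3 import *
crop('pics/a9w.png','pics/a9c.png',230,120,200,150,4)
crop('pics/a9s.png','pics/a9d.png',295,220,90,85,7)"
```

```text
time: 31.15
position: [0.5939, -0.079, 0.2155]
tool_rot: [1.094, 1.453, -0.306]
ft_force: [0.1, 0.6, -1.2]
grip_width: 0.794
x [ 0.1768  0.4338 -0.8835] [ 0.1738  0.4345 -0.8837] j [-0.5562  0.3626  1.1472  1.7279 -0.8158  1.4387  1.4293] f [ 0.1098  0.5616 -1.1632] [-0.4949  0.2208  0.0712]
rot err(5deg) [-0.      0.0273 -0.0226]
TCP along axis mm 130.61010250352066 lateral tool y,z mm [0.5066 1.8842]
to go [ 0.102  -0.0019 -0.0065]
```

View pics/a9w.png

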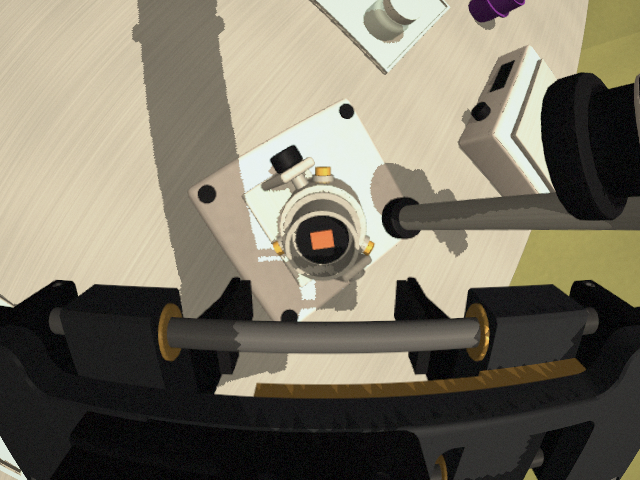

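View pics/a9d.png

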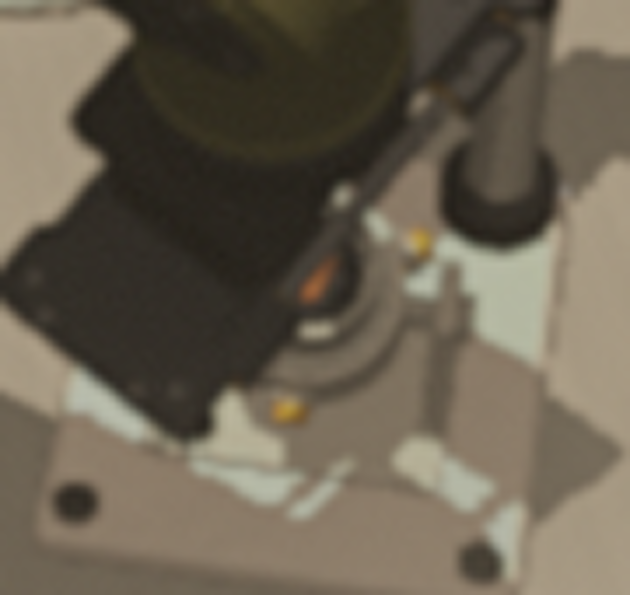

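```bash
python3 - <<'E'
from geo import *
T=np.load("a9.npy");o=(250,140);s=5;v=np.cross(n,u);ph=np.linspace(0,2*np.pi,121)[:,None]
im=cv2.resize(cv2.imread("pics/a9w.png")[140:260,250:400],None,fx=s,fy=s,interpolation=cv2.INTER_CUBIC)
for rad,h,col in((.0352,0,(0,0,255)),(.0305,.004,(255,0,0)),(.0258,.044,(0,170,0))):
    q=(wproj(T,m+h*n+rad*(np.cos(ph)*u+np.sin(ph)*v))+.5-o)*s-.5
    cv2.polylines(im,[q.astype(np.int32)],True,col,1)
cv2.imwrite("pics/a9o.png",im)
E
```

```text
(no output)
```

View pics/a9o.png

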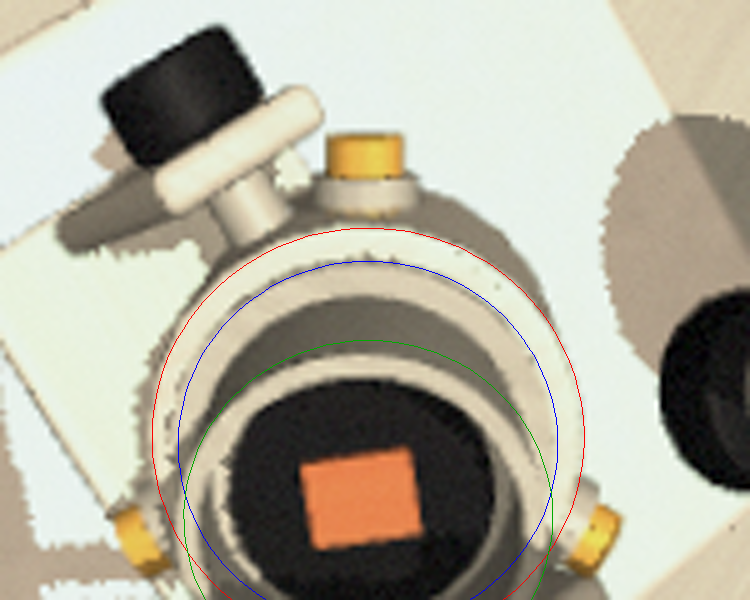

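```bash
python3 -c "
from plan import *
rows2([(.50,-.17,.27),(.45,-.22,.28)],[])"
```

```text
1 (0, 0, 0) [-0.089 -0.08  -0.004]
2 (0, 0, 0) [-0.089 -0.08  -0.004]
3 (0, 0, 0) [-0.089 -0.08  -0.004]
4 (0, 0, 0) [-0.089 -0.08  -0.004]
5 (0, 0, 0) [-0.065 -0.099  0.004]
6 (0, 0, 0) [-0.065 -0.099  0.004]
```

```bash
python3 -m jog '[{"rot":[0,0,0],"travel":[-0.09,-0.08,-0.004],"jaw":-0.6},{"rot":[0,0,0],"travel":[-0.09,-0.08,-0.004],"jaw":-0.6},{"rot":[0,0,0],"travel":[-0.09,-0.08,-0.004],"jaw":-0.6},{"rot":[0,0,0],"travel":[-0.09,-0.08,-0.004],"jaw":-0.6},{"rot":[0,0,0],"travel":[-0.065,-0.1,0.004],"jaw":-0.6},{"rot":[0,0,0],"travel":[-0.065,-0.1,0.004],"jaw":-0.6},{"rot":[0,0,0],"travel":[0,0,0],"jaw":-0.6},{"rot":[0,0,0],"travel":[0,0,0],"jaw":-0.6}]';python3 - <<'E'
from geo import *
v=np.cross(n,u);ph=np.linspace(0,2*np.pi,121)[:,None]
L=[]
for nm,o,b in(("side",(300,215),(.7,2.8)),("scene",(250,200),(0,0))):
    im=ctrl.get_image(nm)[:,:,::-1]; cv2.imwrite(f"pics/b_{nm}.png",im); s=5
    c=cv2.resize(np.ascontiguousarray(im[o[1]:o[1]+100,o[0]:o[0]+80]),None,fx=s,fy=s,interpolation=cv2.INTER_CUBIC)
    d=c.copy()
    for rad,h,col in((.0352,0,(0,0,255)),(.0305,.004,(255,0,0)),(.0255,.044,(0,170,0))):
        q=(proj(nm,m+h*n+rad*(np.cos(ph)*u+np.sin(ph)*v))+b+.5-o)*s-.5
        cv2.polylines(d,[q.astype(np.int32)],True,col,1)
    cv2.imwrite(f"pics/b_{nm}c.png",np.hstack([c,d]))
E
```

```text
time: 32.05
position: [0.4488, -0.2208, 0.2812]
tool_rot: [1.094, 1.456, -0.306]
ft_force: [-0.3, 0.8, -0.3]
grip_width: 0.8
```

View pics/b_sidec.png

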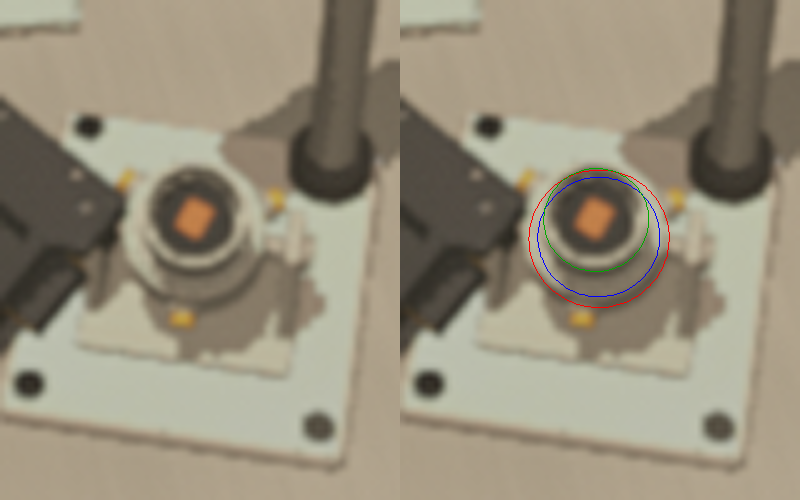

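View pics/b_scenec.png

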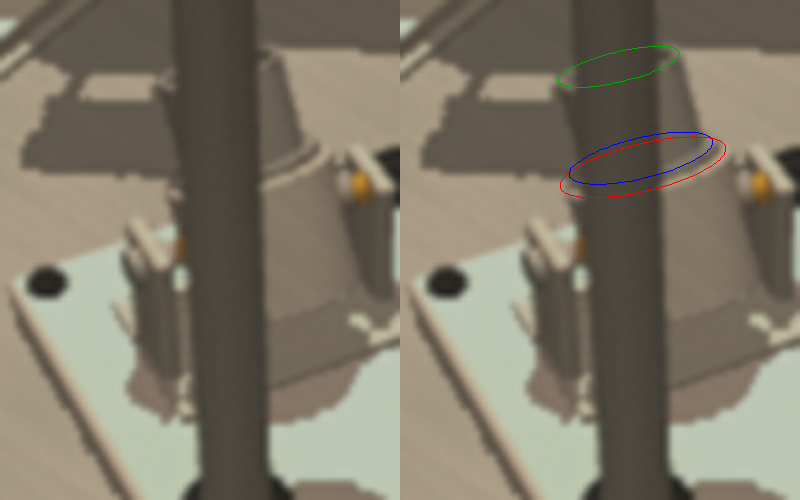

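View pics/b_side.png

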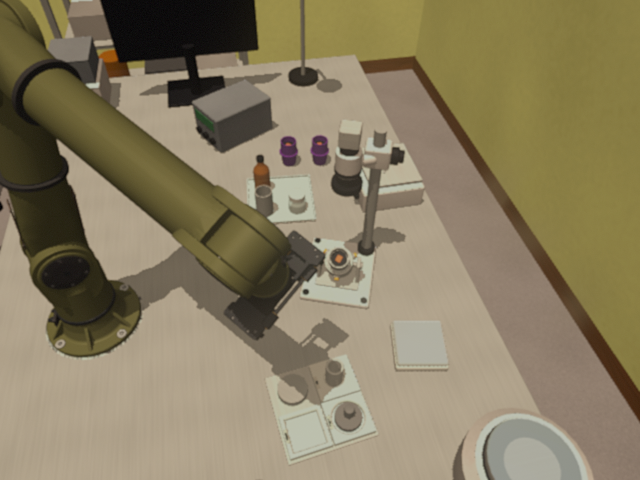

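```bash
python3 -c "
from bench import ctrl
s=ctrl.get_state();print(s['time'],s['ft_force'],s['qd'])
print(ctrl.close_job())"
```

```text
32.15 [ 1.1527153   0.01388123 -0.53205603] [-9.54866712e-03  3.70896783e-03 -3.01997660e-03 -2.76458501e-03
  2.77727074e-03 -1.90086273e-05  1.01143625e-03]
the job is handed in; nothing more can be done
None
```

The cover is back in its round slot, the cup is seated in the tilted holder and released, and I handed the job in at 32 s. No verdict was reported.

**What I did:** I lifted the cover by its knob and set it into the round slot. I then gripped the steel cup above its flange and aligned it with the bore at a fitted tilt of 0.49 rad. I worked it down with to-and-fro twists of about 70°, then let go and backed out along the bore.

**Checks that agreed:**
- The cover looked centred in the round recess in the wrist picture, and was still there in the last side view.
- Advance along the bore stopped at 9.7–9.9 mm against the expected 10 mm, while the push rose to about 29 N.
- The rim and flange outlines matched the holder model in the last wrist picture. In the scene view no gap showed under the flange.
- The holder, tray items and rack items looked undisturbed in the last views.

**Checks that disagreed or stayed open:**
- The side camera read rows about 3 px off against the wrist camera, so I corrected for that in the fit.
- The cup's upper rim appeared about 2 px from the prediction. I put this down to edge chamfers.
- The gap between flange and rim was judged only by picture and by the stop, to about 1–2 mm.

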